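# Set up a polishing run on the luthier's bench

### The job

Set up a polishing run: stand whichever polish containers are on the bench upright in the wooden rack, one after another in pocket order - the squat jar in pocket one (one brass pin, leftmost), then the square bottle in two, the dropper bottle in three, the tall tin in four - leaving the pocket of any missing one empty. Then lift the steel cup and pour all its wooden button blanks into the tumbler's bowl, stand the empty cup upright in the middle of its cork mat, let go of it and, last of all, push the tumbler's switch lever fully over to on (towards the bowl). Do not knock about the other things on the bench.

Things in the scene. Friction and masses are not known exactly. Their poses are not given: they have to be found in the camera images.
- jar_mid (a point): centre (half-way up) of the squat jar: amber glass with a wide black screw cap as wide as the glass, round, 40 mm across, 62 mm high, about 90 g, nearly empty with a heavy foot; stands upright on its flat bottom, z up. Belongs in pocket 1.
- square_mid (a point): centre (half-way up) of the square bottle: amber glass body 37 x 37 mm and 62 mm high, with a narrow neck and black cap (25 mm across) above it, 84 mm high in all, about 110 g, heavy foot; x and y are square to its faces. Belongs in pocket 2.
- dropper_mid (a point): centre (half-way up) of the dropper bottle: round amber glass body 38 mm across and 60 mm high, with a narrow black collar and a small rubber bulb above it, 88 mm high in all, about 100 g, heavy foot. Belongs in pocket 3.
- tin_mid (a point): centre (half-way up) of the tall tin: plain straight round metal can, 40 mm across, 84 mm high, about 100 g, heavy foot. Belongs in pocket 4.
- cup_mid (a point): centre (half-way up) of the steel cup that holds the blanks at the start: round, open at the top, 80 mm high, 51 mm across at the foot and 65 mm across at the rim (60 mm across at 55 mm up), wall 3 mm, about 120 g; z points out of its mouth. Five to seven blanks half fill it. They roll out when it is tipped by about 90 degrees or more.
- mat_top (a point): centre of the upper face of the round cork mat, 92 mm across and 5 mm thick, fixed to the bench; the cup stands on it at the start
- bowl (a point): centre of the inner floor of the tumbler's bowl, 61 mm above the bench. The tumbler is fixed: a grey vibratory polishing machine, a round motor base under a round open bowl whose rim is 192 mm across outside (182 mm inside), 130 mm above the bench; inside, the bowl is 130 mm across at the floor. x points from the switch box through the bowl, away from the robot; z up.
- switch_tip (a point): tip of the switch lever, a steel rod 60 mm long on a small black block on the switch box, which is the low grey box in front of the bowl (on the robot's side). The lever's pivot lies about 122 mm from the bowl's centre.
- switch (a joint): angle of the switch lever: 0 = off, leaning towards the robot; 1.0 = fully on, leaning towards the bowl; it swings about a level axis along the tumbler's y and stays where it is left; light, a few newtons
- pocket1 (a point): centre of the floor of pocket 1 of the wooden rack (marked by 1 brass pin on the ledge in front), 6 mm above the bench. The rack is fixed: four square pockets in a row, 46 x 46 mm inside and 52 mm apart, walls 6 mm thick, rim 26 mm above the bench (pockets 20 mm deep), with a low ledge 20 mm wide and 16 mm high along its front. Numbered along the rack's -y direction: pocket 1 is leftmost seen from the robot; x points across the rack, away from the robot, y along it; z up.
- pocket2 (a point): centre of the floor of pocket 2 of the wooden rack (marked by 2 brass pins on the ledge in front), 6 mm above the bench. The rack is fixed: four square pockets in a row, 46 x 46 mm inside and 52 mm apart, walls 6 mm thick, rim 26 mm above the bench (pockets 20 mm deep), with a low ledge 20 mm wide and 16 mm high along its front. Numbered along the rack's -y direction: pocket 1 is leftmost seen from the robot; x points across the rack, away from the robot, y along it; z up.
- pocket3 (a point): centre of the floor of pocket 3 of the wooden rack (marked by 3 brass pins on the ledge in front), 6 mm above the bench. The rack is fixed: four square pockets in a row, 46 x 46 mm inside and 52 mm apart, walls 6 mm thick, rim 26 mm above the bench (pockets 20 mm deep), with a low ledge 20 mm wide and 16 mm high along its front. Numbered along the rack's -y direction: pocket 1 is leftmost seen from the robot; x points across the rack, away from the robot, y along it; z up.
- pocket4 (a point): centre of the floor of pocket 4 of the wooden rack (marked by 4 brass pins on the ledge in front), 6 mm above the bench. The rack is fixed: four square pockets in a row, 46 x 46 mm inside and 52 mm apart, walls 6 mm thick, rim 26 mm above the bench (pockets 20 mm deep), with a low ledge 20 mm wide and 16 mm high along its front. Numbered along the rack's -y direction: pocket 1 is leftmost seen from the robot; x points across the rack, away from the robot, y along it; z up.
- blank1: a turned wooden button blank, a ball 19 mm across, about 10 g; origin at its centre. Starts in the cup.
- blank2: a turned wooden button blank, a ball 19 mm across, about 10 g; origin at its centre. Starts in the cup.
- blank3: a turned wooden button blank, a ball 19 mm across, about 10 g; origin at its centre. Starts in the cup.
- blank4: a turned wooden button blank, a ball 19 mm across, about 10 g; origin at its centre. Starts in the cup.
- blank5: a turned wooden button blank, a ball 19 mm across, about 10 g; origin at its centre. Starts in the cup.
- blank6: a turned wooden button blank, a ball 19 mm across, about 10 g; origin at its centre. Starts in the cup.
- blank7: a turned wooden button blank, a ball 19 mm across, about 10 g; origin at its centre. Starts in the cup.
- brush: bystander, to be left alone: scrubbing brush, white back, 75 x 42 x 34 mm; origin under its centre
- plane: bystander, to be left alone: small brass thumb plane, 85 x 30 mm, 30 mm high; origin under its centre
- caliper: bystander, to be left alone: steel caliper lying flat, 140 mm long; origin under its centre
- loupe: bystander, to be left alone: black eye loupe, 36 mm across, 26 mm high; origin under its centre
Not all that is in view belongs to the job. Leave any white look-alike of the part that bears pocket1 alone.

How it is judged (in metres and radians):
On the way, in this order (a step that is already met when the one before it is completed fails the run):
1. the squat jar stands in pocket one, let go (horizontal distance between jar_mid and pocket1 below 0.008 m and height (world z) of jar_mid below 0.044 m and angle between jar_mid's own z axis and vertical below 0.12 rad and contact force between jar and the fingers below 0.05 N), for 0.2 s.
2. the square bottle stands in pocket two, let go (horizontal distance between square_mid and pocket2 below 0.008 m and height (world z) of square_mid below 0.055 m and angle between square_mid's own z axis and vertical below 0.12 rad and contact force between square and the fingers below 0.05 N), for 0.2 s.
3. the dropper bottle stands in pocket three, let go (horizontal distance between dropper_mid and pocket3 below 0.008 m and height (world z) of dropper_mid below 0.057 m and angle between dropper_mid's own z axis and vertical below 0.12 rad and contact force between dropper and the fingers below 0.05 N), for 0.2 s.
4. the tall tin stands in pocket four, let go (horizontal distance between tin_mid and pocket4 below 0.008 m and height (world z) of tin_mid below 0.055 m and angle between tin_mid's own z axis and vertical below 0.12 rad and contact force between tin and the fingers below 0.05 N), for 0.2 s.
5. the cup is tipped over the tumbler's bowl, lifted above it (angle between cup_mid's own z axis and vertical above 0.8 rad and horizontal distance between cup_mid and bowl below 0.14 m and height (world z) of cup_mid above 0.12 m), for 0.1 s.
6. all the blanks lie in the tumbler's bowl (horizontal distance between each of blank1, blank2, blank3, blank4, blank5, blank6, blank7 and bowl below 0.088 m and height (world z) of blank1 between 0.06 and 0.122 m and height (world z) of blank2 between 0.06 and 0.122 m and height (world z) of blank3 between 0.06 and 0.122 m and height (world z) of blank4 between 0.06 and 0.122 m and height (world z) of blank5 between 0.06 and 0.122 m and height (world z) of blank6 between 0.06 and 0.122 m and height (world z) of blank7 between 0.06 and 0.122 m), for 0.3 s.
7. the switch lever is over to on, with the cup upright on its cork mat, let go (horizontal distance between cup_mid and mat_top below 0.025 m and height (world z) of cup_mid below 0.051 m and angle between cup_mid's own z axis and vertical below 0.1 rad and contact force between cup and the fingers below 0.05 N and value of joint switch above 0.8 rad), for 0.2 s.
At the end, for the whole second after the job is handed in: Every container present stands in its own pocket (within 8 mm of the pocket's centre, on its floor, upright within 0.12 rad), all blanks lie in the tumbler's bowl, the cup stands upright on the cork mat within 25 mm of its centre, the lever is at 0.8 rad or more, and all is at rest (all of step 6 and horizontal distance between jar_mid and pocket1 below 0.008 m and height (world z) of jar_mid below 0.044 m and angle between each of jar_mid, square_mid, dropper_mid, tin_mid's own z axis and vertical below 0.12 rad and horizontal distance between square_mid and pocket2 below 0.008 m and height (world z) of each of square_mid, tin_mid below 0.055 m and horizontal distance between dropper_mid and pocket3 below 0.008 m and height (world z) of dropper_mid below 0.057 m and horizontal distance between tin_mid and pocket4 below 0.008 m and linear speed of each of jar, square, dropper, tin, cup below 0.03 m/s and horizontal distance between cup_mid and mat_top below 0.025 m and height (world z) of cup_mid below 0.051 m and angle between cup_mid's own z axis and vertical below 0.1 rad and value of joint switch above 0.8 rad); the robot touches nothing.
It fails at once if the switch is put on while the cup is not standing on its mat (value of joint switch above 0.6 rad and not (horizontal distance between cup_mid and mat_top below 0.025 m and height (world z) of cup_mid below 0.051 m and angle between cup_mid's own z axis and vertical below 0.1 rad)).
It fails at once if the brush is knocked more than 50 mm from its place (distance of brush from where it was at the start of the episode above 0.05 m).
It fails at once if the plane is knocked more than 50 mm from its place (distance of plane from where it was at the start of the episode above 0.05 m).
It fails at once if the caliper is knocked more than 50 mm from its place (distance of caliper from where it was at the start of the episode above 0.05 m).
It fails at once if the loupe is knocked more than 50 mm from its place (distance of loupe from where it was at the start of the episode above 0.05 m).
Of jar, square, dropper, tin only 3 to 4 are there at a start; the rules pass over those that are not, and their reading is None.
Of blank5, blank6, blank7 only 1 to 3 are there at a start; the rules pass over those that are not, and their reading is None.
At some moment in a run one of jar, square, dropper, tin may be knocked a few centimetres aside while the robot is not near it.
It also fails if it takes over 200 s, if anything falls off the work surface, if the arm or the gripper's body presses on something with over 40 N, if the wrist force passes 120 N, or if a joint passes its speed limit or range.

### The arm

A 6-joint arm with a two-finger parallel gripper is mounted at the origin on the work surface. World frame = base frame: x ahead of the robot, y to its left, z up, the work surface at z = 0. Lengths are in mm, angles in rad, forces in N, time in s.
With the tool pointing down it reaches from about 275 to 750 mm from the base axis. Payload 10.2 kg.
Tool frame: the origin (TCP) lies at the very end of the fingers, on their centre line; the grasp point (between the pads) lies behind it (ctrl.grasp_offset is the z of the grasp point in the tool frame, in mm); z points along the fingers, y is the direction in which the jaws open and shut (so a half turn about z gives the same grasp; the last joint's range is limited). The gripper opens to 85 mm and grips with 20 to 120 N. Pads are 22 mm wide; open, the fingers measure 114 mm over their backs; the gripper's body (76 mm by 85 mm) begins 54 mm behind the grasp point. The pads swing forward as they close: fully open they stand 13 mm farther back than shut.
Start: joints at [1.043, 0.313, 1.498, -0, 1.331, -0.223], TCP at [157.567, 500.803, 231.294] pointing down, gripper open.
Joint ranges: [-2.94, 2.94], [-0.97, 2.17], [0.19, 2.56], [-1.23, 4.37], [0.02, 3.11], [-2.88, 2.88]. Speed limits (rad/s): [2.39, 2.39, 3.01, 3.14, 3.14, 3.14].

### API

Orientations are given as a unit quaternion [w, x, y, z].
In Python, from rig import ctrl, capture, job gives the robot as it stands. The module is installed in compiled form; this text tells all that it offers.
- The arm moves only by the tool move_arm, never from a script. Its argument "series" is a list of rows, each a list of 7 numbers: the turn, a rotation vector about the tool's x, y, z in rad, then the shift along the tool's x, y, z in cm, then the opening, from 0 (shut) to 1 (fully open). A call has 1 to 5 rows; each row is the pose to reach, as a shift and turn from the pose measured when the call began, along the tool's axes at that moment; what a row does not reach only later rows make up. A row lasts 1/12 s, in which the tool goes at most 41.7 mm and 7.16 degrees, less where a joint would pass 70% of its speed; a pose out of reach is approached as far as the arm can. A call with a gripper value outside its range is refused whole. The fingers move at their own pace and stop on an object; "grip_force" is the grip in N (left out, the last holds). Time passes only in rows, so rows that repeat a pose let the fingers close. It gives the time, the measured TCP pose, the force and the opening at its end, in the units of the state.
- ctrl.sense(): the state, without advancing time (a new reading comes with each control period).
- capture(name): name is "scene" or "top"; returns a dict with "frame" (480x640x3 uint8, red, green, blue), "mtx" (3x3 intrinsics, pixels), "R" (3x3) and "t" (3): a world point X has camera coordinates R X + t. Camera axes: x right, y down, z forward; pixel columns grow to the right and rows downward; lengths in mm; the calibration is good to about 2 mm. A picture is of the moment at which its call begins. There is no depth.
- job.finish_job(): hands the job in, once; it reports no verdict.
The state is a dict: "time_s": time; "joints": joint angles; "dq": joint speeds; "tau": joint torques, N m; "eef_pos": TCP position; "ee_rot": TCP orientation; "force": force on the tool from outside, world axes, zero at the start; "wrist_torque": the same for the moment, N m; "grip_width": opening from 0.0 (shut) to 1.0 (fully open).
Only numpy, scipy, OpenCV 4.12 (cv2) and the standard library are available. Lean on these libraries where they do the work, as an engineer would, in place of code of your own. Each camera call takes 0.05 s, during which the arm holds its last target.

## Working session

There is one attempt and no reset: what is moved stays moved. The work goes in short steps, Python scripts to look and compute and a tool call to move; the robot and the scene stay as the last step left them, time stands still between calls to the robot, and variables do not carry over. Pictures are saved under pics/ and viewed, and the job is handed in when it is done.

Besides the shell and the picture viewer there is one more tool, called as name(argument=value, ...), one argument or row to a line, values as JSON. move_arm: Moves the arm, as the interface text tells. Its arguments: {"type":"object","properties":{"series":{"type":"array","items":{"type":"array","items":{"type":"number"}}},"grip_force":{"type":"number"}},"required":["series"]}

```bash
mkdir -p pics; ls; python3 - <<'E'
from rig import ctrl,capture,job
import cv2
print(ctrl.sense(), ctrl.grasp_offset)
for n in("scene","top"):
    c=capture(n); cv2.imwrite(f"pics/{n}0.png",c["frame"][:,:,::-1]); print(n,c["mtx"],c["R"],c["t"])
E
```

```text
pics
{'time_s': 0.0, 'joints': array([ 1.04258623e+00,  3.13397021e-01,  1.49843335e+00,  4.97235080e-06,
        1.33103494e+00, -2.23410545e-01]), 'dq': array([-1.71631686e-03, -9.42310006e-04,  1.35163195e-03,  1.65535140e-03,
       -6.78147054e-05,  7.69321822e-04]), 'tau': array([ 5.02076873e-04, -4.12255275e+01, -2.59746248e+01, -1.87016603e-04,
        4.08823136e-03, -1.04067675e-05]), 'eef_pos': array([157.43199201, 500.56114228, 230.76360263]), 'ee_rot': array([-2.35795460e-04,  1.51811083e-01,  9.88409323e-01, -5.91033029e-04]), 'force': array([0.24934549, 0.85869285, 0.87913079]), 'wrist_torque': array([-0.00028835,  0.04041534,  0.01069305]), 'grip_width': 0.9999950943062835} -18.700000000000003
scene [[567.70157947   0.         317.3596854 ]
 [  0.         567.70157947 237.38741981]
 [  0.           0.           1.        ]] [[ 0.64905466  0.76073872 -0.00215434]
 [ 0.65063302 -0.5565766  -0.51662284]
 [-0.39421405  0.33391478 -0.85621037]] [-299.56946728 -248.7375265  1582.58121537]
top [[508.26202184   0.         312.94792625]
 [  0.         508.26202184 236.59299348]
 [  0.           0.           1.        ]] [[-0.02286613 -0.99960484 -0.01634922]
 [-0.98492865  0.02532881 -0.1710965 ]
 [ 0.171443    0.0121905  -0.98511862]] [   9.0862342   458.8852937  1096.72375248]
```

View pics/scene0.png

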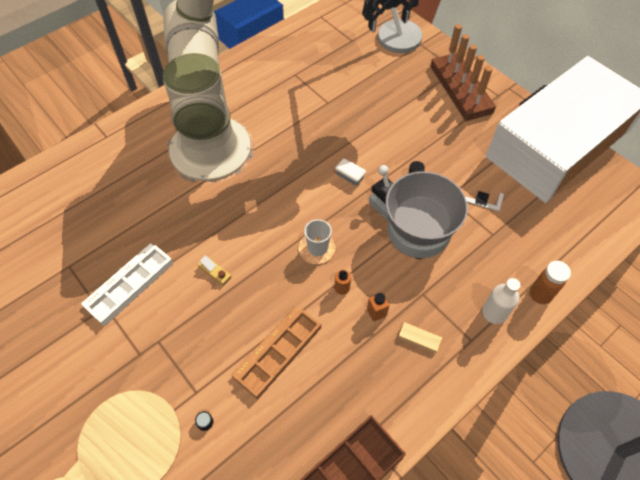

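View pics/top0.png

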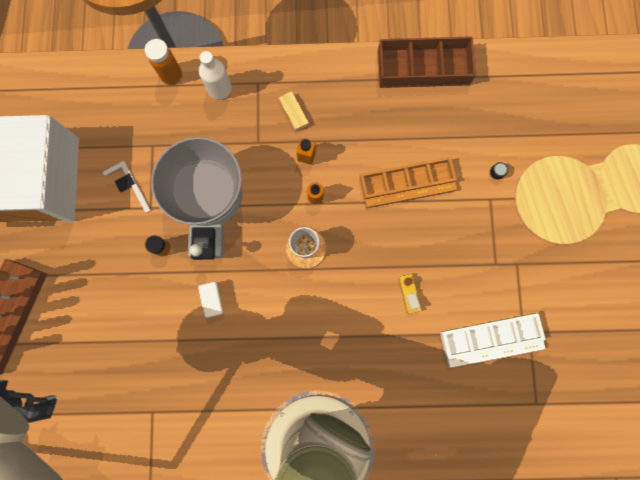

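```bash
cat > h.py <<'E'
import numpy as np, cv2
from scipy.spatial.transform import Rotation as Rn
from rig import ctrl,capture,job
def proj(c,X):
    p=c["mtx"]@(c["R"]@np.array(X,float)+c["t"]); return p[:2]/p[2]
def ray(c,uv):
    d=c["R"].T@np.linalg.solve(c["mtx"],np.array([uv[0],uv[1],1.])); return -c["R"].T@c["t"],d
def onz(c,uv,z):
    o,d=ray(c,uv); return o+d*(z-o[2])/d[2]
def tri(cs,uvs):
    A=np.zeros((3,3));b=np.zeros(3);L=[]
    for c,uv in zip(cs,uvs):
        o,d=ray(c,uv);d=d/np.linalg.norm(d);P=np.eye(3)-np.outer(d,d);A+=P;b+=P@o;L.append((P,o))
    X=np.linalg.solve(A,b); return X,[round(float(np.linalg.norm(P@(X-o))),1) for P,o in L]
def crop(c,x0,y0,w,h,s,name):
    f=c["frame"][y0:y0+h,x0:x0+w,::-1]; cv2.imwrite("pics/"+name,cv2.resize(f,None,fx=s,fy=s,interpolation=cv2.INTER_CUBIC))
def tool():
    s=ctrl.sense();q=s["ee_rot"];return s,Rn.from_quat([q[1],q[2],q[3],q[0]])
E
python3 - <<'E'
from h import *
T=capture("top");S=capture("scene")
for n,c in(("S",S),("T",T)):print(n,proj(c,[157,500,230]),proj(c,[157,500,0]))
print("rack z26",onz(T,(408,183),20),"jar",onz(T,(155,245),62),"sq",onz(T,(306,146),84),"dr",onz(T,(315,187),88),"cup",onz(T,(304,241),80),"bowl",onz(T,(197,182),130),"loupe?",onz(T,(499,170),26))
crop(T,100,120,400,200,2,"t1.png");crop(S,290,130,260,200,3,"s1.png")
a=S["frame"][360:460,160:260,::-1];b=S["frame"][140:240,360:460,::-1];d=T["frame"][140:200,470:530,::-1]
r=lambda x:cv2.resize(x,(260,260));cv2.imwrite("pics/x1.png",np.hstack([r(a),r(b),r(d)]))
E
```

```text
S [386.74811349  30.33346963] [378.81798576  94.46474162]
T [ 32.65565731 392.79495025] [ 90.5622078  379.17177272]
rack z26 [ 582.36564416 -224.2245475    20.        ] jar [445.26125727 344.8949024   62.        ] sq [655.37246879   8.12857006  84.        ] dr [559.93188367  -9.62482202  88.        ] cup [442.81382636  16.92002372  80.        ] bowl [565.97673597 237.88684457 130.        ] loupe? [ 605.8409983  -433.53581815   26.        ]
```

View pics/t1.png

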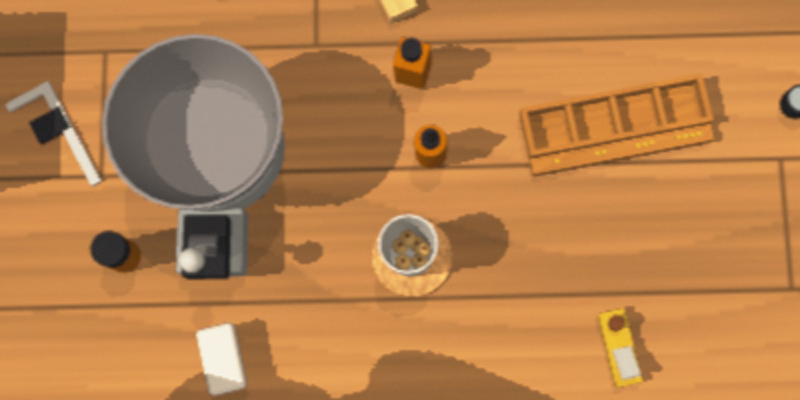

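View pics/s1.png

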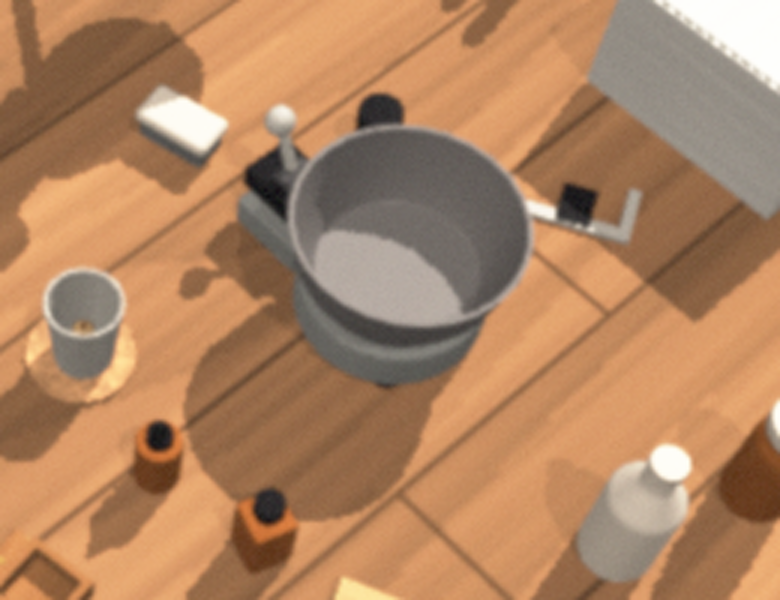

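View pics/x1.png

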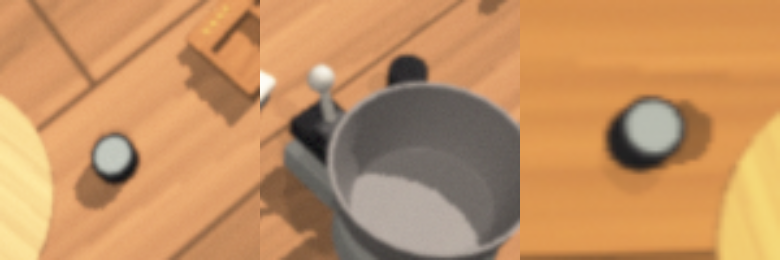

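```bash
python3 - <<'E'
from h import *
T=capture("top");S=capture("scene")
crop(T,350,145,125,75,6,"rt.png");crop(S,225,300,105,105,5,"rs.png")
# masks
def blobs(c,m,lo=40):
    n,l,s,ce=cv2.connectedComponentsWithStats(m.astype(np.uint8))
    return [(tuple(s[i]),ce[i].round(2)) for i in range(1,n) if s[i][4]>lo]
for nm,c in(("T",T),("S",S)):
    g=c["frame"].max(2)
    print(nm,"dark",[b for b in blobs(c,g<65,30) if b[0][4]<900])
E
```

```text
T dark [((np.int32(147), np.int32(7), np.int32(28), np.int32(40), np.int32(345)), array([159.92,  26.51])), ((np.int32(384), np.int32(46), np.int32(11), np.int32(4), np.int32(35)), array([388.09,  47.74])), ((np.int32(301), np.int32(140), np.int32(9), np.int32(10), np.int32(72)), array([305.39, 144.68])), ((np.int32(491), np.int32(167), np.int32(12), np.int32(12), np.int32(55)), array([494.69, 174.07])), ((np.int32(116), np.int32(174), np.int32(18), np.int32(18), np.int32(181)), array([124.18, 182.57])), ((np.int32(311), np.int32(185), np.int32(8), np.int32(9), np.int32(55)), array([314.78, 189.07])), ((np.int32(192), np.int32(228), np.int32(23), np.int32(31), np.int32(473)), array([205.13, 241.54])), ((np.int32(146), np.int32(236), np.int32(19), np.int32(18), np.int32(253)), array([155.1 , 244.51])), ((np.int32(14), np.int32(321), np.int32(10), np.int32(16), np.int32(50)), array([ 18.66, 327.84])), ((np.int32(0), np.int32(381), np.int32(56), np.int32(41), np.int32(857)), array([ 27.88, 402.75])), ((np.int32(311), np.int32(414), np.int32(48), np.int32(22), np.int32(280)), array([332.
[... 431 characters left out ...]
t32(410), np.int32(162), np.int32(13), np.int32(10), np.int32(102)), array([415.88, 166.62])), ((np.int32(372), np.int32(180), np.int32(14), np.int32(23), np.int32(174)), array([379.22, 190.45])), ((np.int32(477), np.int32(192), np.int32(11), np.int32(12), np.int32(105)), array([481.9 , 197.41])), ((np.int32(340), np.int32(271), np.int32(7), np.int32(9), np.int32(51)), array([342.75, 275.12])), ((np.int32(375), np.int32(294), np.int32(9), np.int32(10), np.int32(77)), array([379.25, 298.42])), ((np.int32(199), np.int32(419), np.int32(14), np.int32(11), np.int32(43)), array([206.77, 426.  ])), ((np.int32(615), np.int32(437), np.int32(25), np.int32(22), np.int32(314)), array([628.24, 448.06]))]
```

View pics/rt.png

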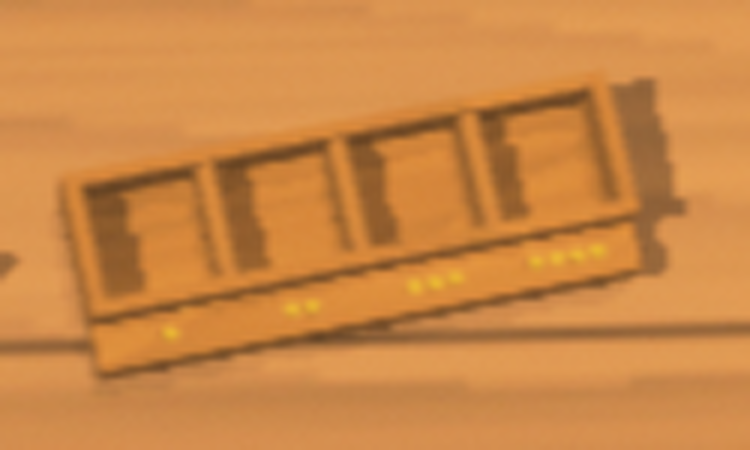

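View pics/rs.png

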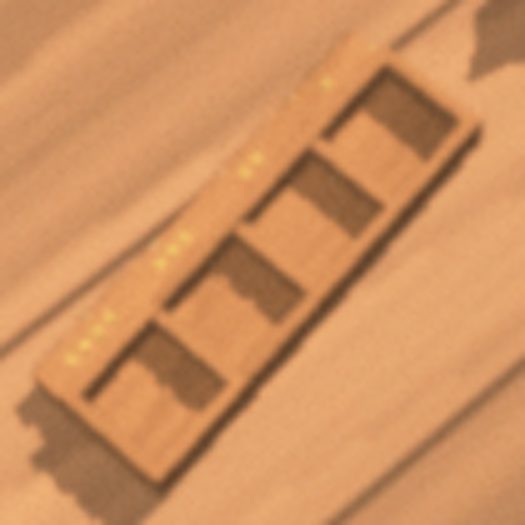

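```bash
python3 - <<'E'
from h import *
T=capture("top");S=capture("scene")
def pt(c,l,x0,y0,s,z): return np.array([onz(c,(x0+(x+.5)/s-.5,y0+(y+.5)/s-.5),z)[:2] for x,y in l])
A=pt(T,[(62,180),(605,72),(638,212),(95,318)],350,145,6,26)
B=pt(S,[(482,130),(160,485)],225,300,5,26)
print(A.round(1),"cen",A.mean(0)); print(B.round(1), B.mean(0))
for P in(A,):
  print([np.linalg.norm(P[i]-P[(i+1)%4]).round(1) for i in range(4)])
  d=(P[0]-P[1])+(P[3]-P[2]); e=P[0]-P[3]+P[1]-P[2]
  print("yaw from y-axis",np.arctan2(-d[0],d[1]),np.arctan2(e[1],e[0]))
d=B[0]-B[1];print(np.linalg.norm(d),np.arctan2(-d[0],d[1]))
# bottles tops
print("jar",onz(T,(155.1,244.51),62))
print("sq",onz(T,(305.39,144.68),84),tri([T,S],[(305.39,144.68),(379.25,298.42)]))
print("dr",onz(T,(314.78,189.07),84),tri([T,S],[(314.78,189.07),(342.75,275.12)]))
crop(T,290,130,50,80,7,"bt.png");crop(S,325,260,75,75,8,"bs.png");crop(T,140,215,95,60,8,"sw.png");crop(T,280,215,50,60,8,"ct.png")
E
```

```text
[[ 603.8 -113.6]
 [ 641.2 -324.5]
 [ 585.  -333.2]
 [ 548.9 -124.1]] cen [ 594.70981719 -223.84446861]
[[ 609.9 -115.7]
 [ 643.  -323.4]] [ 626.47954504 -219.57633705]
[np.float64(214.2), np.float64(56.9), np.float64(212.2), np.float64(55.9)]
yaw from y-axis 0.17318718142130504 0.17090014313741977
210.31582403491575 0.15800090549964216
jar [446.3460808  344.70746465  62.        ]
sq [658.47642974   9.41815897  84.        ] (array([660.9006937 ,   9.93251251,  78.05646623]), [0.4, 0.4])
dr [556.38662793  -9.01146478  84.        ] (array([561.1449775 ,  -8.65860812,  67.05217837]), [0.3, 0.3])
```

View pics/bt.png

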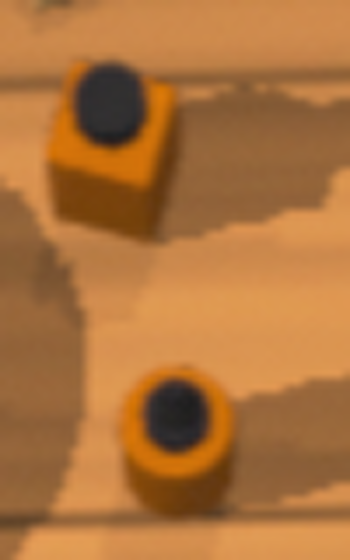

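View pics/bs.png

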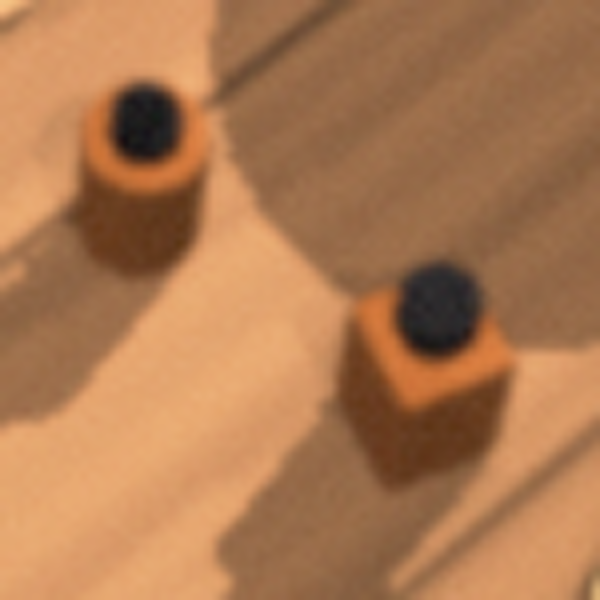

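View pics/sw.png

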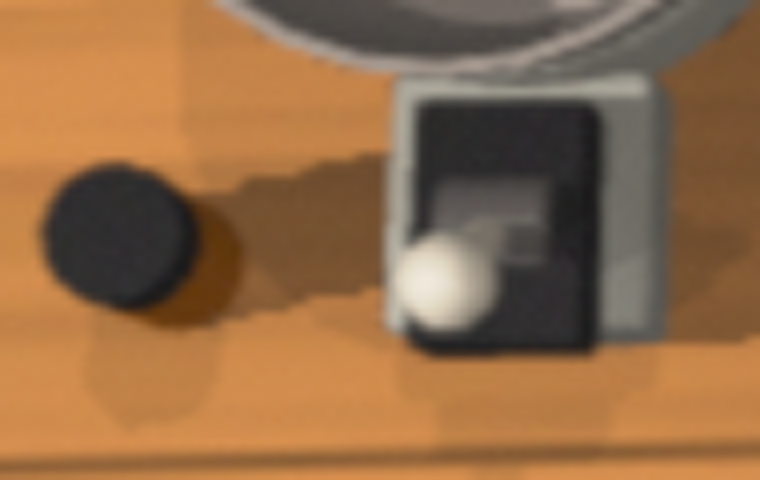

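View pics/ct.png

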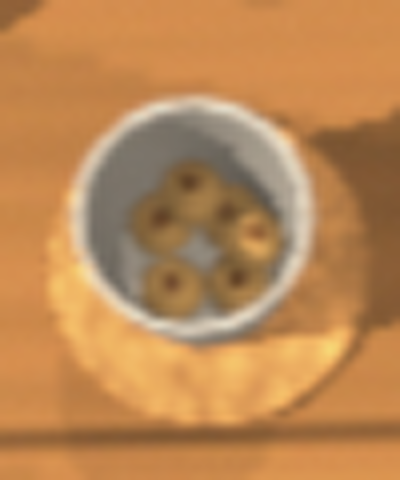

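```bash
python3 - <<'E'
from h import *
T=capture("top");S=capture("scene")
def pt(c,l,x0,y0,s,z): return np.array([onz(c,(x0+(x+.5)/s-.5,y0+(y+.5)/s-.5),z)[:2] for x,y in l])
Q=pt(T,[(50,148),(152,172),(178,92),(75,62)],290,130,7,62);print(Q.round(1),Q.mean(0))
d=Q-np.roll(Q,1,0);print(np.linalg.norm(d,axis=1),np.arctan2(d[:,1],d[:,0])%(np.pi/2))
Q=pt(S,[(512,362),(410,408),(355,305)],325,260,8,62);print(Q.round(1),(Q[0]+Q[2])/2)
print("dr",pt(T,[(179,422)],290,130,7,60),pt(S,[(146,138)],325,260,8,60))
print("jar",pt(T,[(118,235)],140,215,8,62))
print("cup rim",pt(T,[(193,218)],280,215,8,80),"mat",pt(T,[(207,282)],280,215,8,5))
print("ball",pt(T,[(450,280)],140,215,8,100))
crop(S,290,210,60,60,8,"cs.png");crop(S,360,150,60,80,7,"sws.png")
E
```

```text
[[652.8  29.8]
 [643.8  -2.9]
 [670.6 -11.9]
 [681.7  21.2]] [662.23900454   9.05490544]
[30.15724198 33.94469964 28.24600631 34.95003907] [1.28127522 1.30171319 1.24619739 1.2459346 ]
[[ 6.815e+02  2.160e+01]
 [ 6.731e+02 -9.600e+00]
 [ 6.402e+02  2.000e-01]] [660.86231929  10.92041695]
dr [[561.07750888  -9.624045  ]] [[562.07785875  -8.58643093]]
jar [[447.66486733 346.48504611]]
cup rim [[441.05939861  17.62775595]] mat [[434.65355368  16.30931428]]
ball [[427.01071387 245.39592497]]
```

View pics/cs.png

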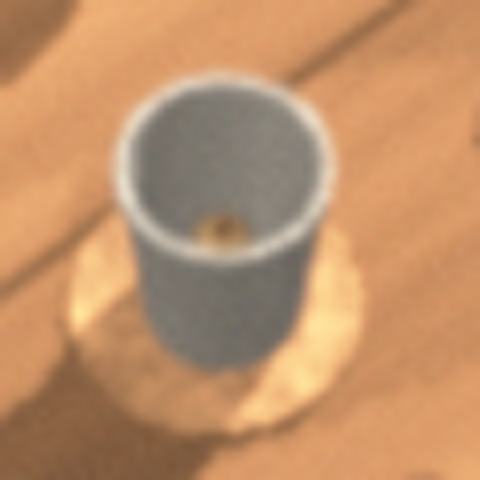

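View pics/sws.png

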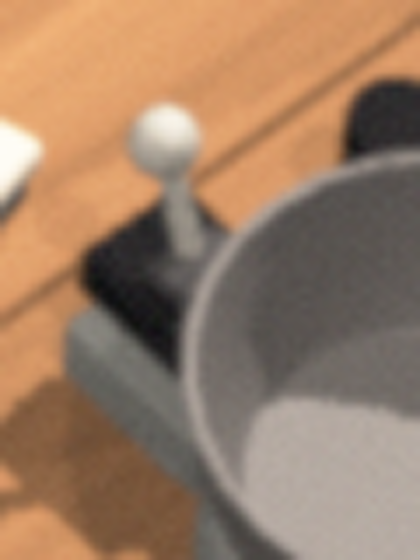

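```bash
cat >> h.py <<'E'
def go(x,y,z,phi,tilt=None):
    s,R=tool()
    cur=R.as_matrix();yv=cur[:,1];p0=np.arctan2(yv[1],yv[0])
    phi=p0+((phi-p0+np.pi/2)%np.pi-np.pi/2)
    c,sn=np.cos(phi),np.sin(phi)
    Rt=np.array([[-sn,c,0],[c,sn,0],[0,0,-1]]).T
    Rt=np.column_stack([[-sn,c,0],[c,sn,0],[0,0,-1]])
    rv=Rn.from_matrix(cur.T@Rt).as_rotvec(); sh=cur.T@(np.array([x,y,z])-s["eef_pos"])/10
    print("pos",s["eef_pos"].round(1),"phi",round(p0,3),"->",round(phi,3),"t",round(s["time_s"],2),"gw",round(s["grip_width"],3),"j",s["joints"].round(2))
    print("row",rv.round(3),sh.round(2),"rows>=",max(np.linalg.norm(rv)/.125,np.linalg.norm(sh)/4.17).round(1))
E
python3 -c "
from h import *
go(447,345.5,130,.84)"
```

```text
pos [157.6 500.8 231.3] phi 1.266 -> 0.84 t 0.5 gw 1.0 j [ 1.04  0.31  1.5   0.    1.33 -0.22]
row [-0.    -0.     0.426] [-32.27  -6.13  10.13] rows>= 8.2
```

move_arm(
  series=[
    [0, 0, 0.1, -4, -0.8, 0, 1],
    [0, 0, 0.2, -8, -1.5, 0, 1],
    [0, 0, 0.3, -12, -2.3, 0, 1],
    [0, 0, 0.4, -16, -3, 0, 1],
    [0, 0, 0.426, -20, -3.8, 0, 1],
  ],
)

```text
time_s: 0.92
eef_pos: [338.4, 403.4, 231.4]
ee_rot: [0.0, 0.36, 0.933, 0.0]
force: [0.3, 1.9, -1.1]
grip_width: 1.002
```

```bash
python3 -c "
from h import *
go(447,345.5,130,.84)"
```

```text
pos [338.4 403.4 231.4] phi 0.835 -> 0.84 t 0.92 gw 1.002 j [ 0.65  0.32  1.49  0.    1.33 -0.18]
row [ 0.     0.    -0.005] [-11.93   2.99  10.14] rows>= 3.8
```

move_arm(
  series=[
    [0, 0, 0, -4, 1, 0, 1],
    [0, 0, 0, -8, 2, 0, 1],
    [0, 0, 0, -11.9, 3, 2, 1],
    [0, 0, 0, -11.9, 3, 6, 1],
    [0, 0, 0, -11.9, 3, 9, 1],
  ],
)

```text
time_s: 1.33
eef_pos: [448.4, 344.0, 139.2]
ee_rot: [0.0, 0.361, 0.932, -0.0]
force: [-0.4, 0.2, -1.2]
grip_width: 1.0
```

```bash
python3 - <<'E'
from h import *
go(447,345.5,28,.84)
T=capture("top");S=capture("scene")
crop(T,110,180,130,110,5,"a.png");crop(S,340,80,150,130,5,"b.png")
cv2.imwrite("pics/full.png",T["frame"][:,:,::-1])
E
```

```text
pos [448.4 344.  139.2] phi 0.832 -> 0.84 t 1.33 gw 1.0 j [ 0.45  0.48  1.5  -0.    1.16 -0.38]
row [-0.     0.    -0.008] [2.000e-01 1.000e-02 1.112e+01] rows>= 2.7
```

View pics/b.png

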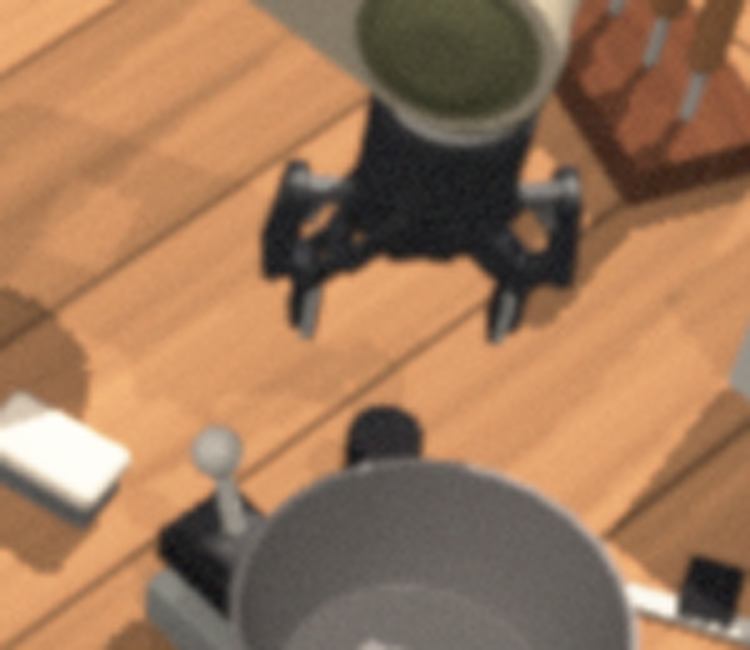

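View pics/full.png

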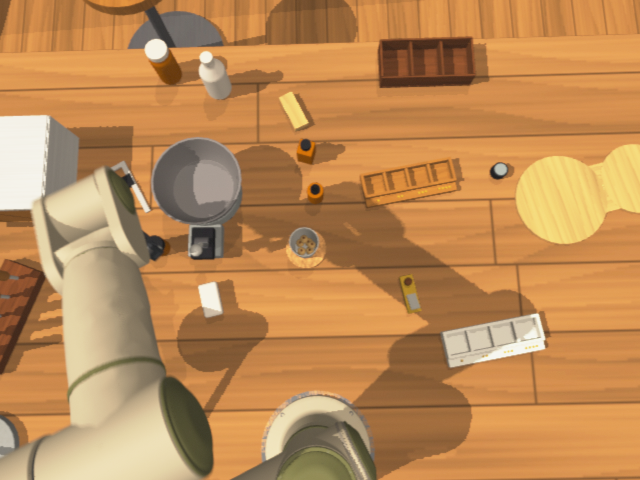

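move_arm(
  series=[
    [0, 0, 0, 0, 0, 3, 1],
    [0, 0, 0, 0, 0, 6, 1],
    [0, 0, 0, 0.1, 0, 9, 1],
    [0, 0, 0, 0.2, 0, 11.3, 1],
    [0, 0, 0, 0.2, 0, 11.3, 1],
  ],
)

```text
time_s: 1.85
eef_pos: [441.0, 345.0, 21.9]
ee_rot: [-0.005, 0.36, 0.933, -0.005]
force: [-0.0, 0.4, -1.2]
grip_width: 1.0
```

move_arm(
  grip_force=40,
  series=[
    [0, 0, 0, 0, 0, 0, 0.6],
    [0, 0, 0, 0, 0, 0, 0.3],
    [0, 0, 0, 0, 0, 0, 0],
    [0, 0, 0, 0, 0, 0, 0],
    [0, 0, 0, 0, 0, 0, 0],
  ],
)

```text
time_s: 2.27
eef_pos: [442.1, 345.7, 23.9]
ee_rot: [-0.004, 0.36, 0.933, -0.004]
force: [-0.6, 0.8, 7.2]
grip_width: 0.456
```

```bash
python3 -c "
from h import *
go(447,345.5,24,.84);print(ctrl.sense()['force'])"
```

```text
pos [442.1 345.7  23.9] phi 0.835 -> 0.84 t 2.27 gw 0.456 j [ 0.45  0.64  1.59  0.    0.92 -0.38]
row [-0.01  -0.004 -0.005] [-0.37  0.32 -0.01] rows>= 0.1
[-0.63308397  0.80152876  7.23199028]
```

move_arm(
  series=[
    [0, 0, 0, 0, 0, -3.5, 0],
    [0, 0, 0, 0, 0, -7, 0],
    [0, 0, 0, 0, 0, -10.5, 0],
    [0, 0, 0, 0, 0, -14, 0],
    [0, 0, 0, 0, 0, -17.5, 0],
  ],
)

```text
time_s: 2.68
eef_pos: [443.5, 346.3, 201.7]
ee_rot: [-0.003, 0.36, 0.933, -0.003]
force: [-0.4, 0.9, 0.2]
grip_width: 0.457
```

```bash
python3 -c "
from h import *
go(583,-147,200,.168)
S=capture('scene');crop(S,340,60,150,130,4,'b2.png')"
```

```text
pos [443.5 346.3 201.7] phi 0.835 -> 0.168 t 2.68 gw 0.457 j [ 0.45  0.42  1.42  0.    1.31 -0.38]
row [-0.009 -0.001  0.667] [-43.45 -27.19   0.24] rows>= 12.3
```

View pics/b2.png

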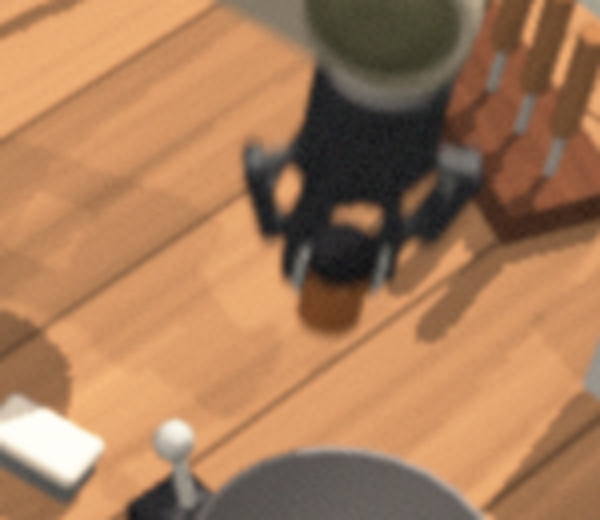

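move_arm(
  series=[
    [0, 0, 0.05, -3.4, -2.1, 0, 0],
    [0, 0, 0.1, -6.8, -4.2, 0, 0],
    [0, 0, 0.15, -10.2, -6.3, 0, 0],
    [0, 0, 0.2, -13.6, -8.4, 0, 0],
    [0, 0, 0.25, -17, -10.5, 0, 0],
  ],
)

```text
time_s: 3.15
eef_pos: [501.5, 153.8, 209.6]
ee_rot: [0.001, 0.474, 0.88, 0.001]
force: [0.0, 0.6, -1.4]
grip_width: 0.455
```

```bash
python3 -c "
from h import *
go(583,-147,200,.168)"
```

```text
pos [501.5 153.8 209.6] phi 0.583 -> 0.168 t 3.15 gw 0.455 j [ 0.07  0.33  1.54  0.    1.28 -0.51]
row [ 0.003 -0.     0.415] [-29.6   -9.75   0.95] rows>= 7.5
```

move_arm(
  series=[
    [0, 0, 0.08, -3.7, -1.2, 0, 0],
    [0, 0, 0.16, -7.4, -2.4, 0, 0],
    [0, 0, 0.24, -11.1, -3.6, 0, 0],
    [0, 0, 0.32, -14.8, -4.8, 0, 0],
    [0, 0, 0.4, -18.5, -6.1, 0, 0],
  ],
)

```text
time_s: 3.57
eef_pos: [552.6, -36.2, 210.2]
ee_rot: [0.001, 0.641, 0.767, 0.002]
force: [0.9, 0.6, -0.4]
grip_width: 0.456
```

```bash
python3 -c "
from h import *
go(583,-147,130,.168)"
```

```text
pos [552.6 -36.2 210.2] phi 0.179 -> 0.168 t 3.57 gw 0.456 j [-0.28  0.39  1.45  0.    1.3  -0.46]
row [ 0.004 -0.     0.011] [-11.45   0.99   8.03] rows>= 3.4
```

move_arm(
  series=[
    [0.004, 0, 0.01, -4, 0.3, 0, 0],
    [0.004, 0, 0.01, -8, 0.7, 0, 0],
    [0.004, 0, 0.01, -11.4, 1, 2, 0],
    [0.004, 0, 0.01, -11.45, 1, 6, 0],
    [0.004, 0, 0.01, -11.45, 1, 9, 0],
  ],
)

```text
time_s: 3.98
eef_pos: [582.8, -149.0, 118.5]
ee_rot: [0.0, 0.646, 0.763, 0.0]
force: [0.8, 1.9, -1.5]
grip_width: 0.458
```

```bash
python3 - <<'E'
from h import *
go(583,-147,85,.168)
T=capture("top");S=capture("scene")
crop(T,350,130,110,90,6,"a3.png");crop(S,240,220,130,150,5,"b3.png")
E
```

```text
pos [ 582.8 -149.   118.5] phi 0.166 -> 0.168 t 3.98 gw 0.458 j [-0.44  0.58  1.4   0.    1.16 -0.61]
row [ 0.     0.    -0.002] [0.19 0.05 3.35] rows>= 0.8
```

View pics/a3.png

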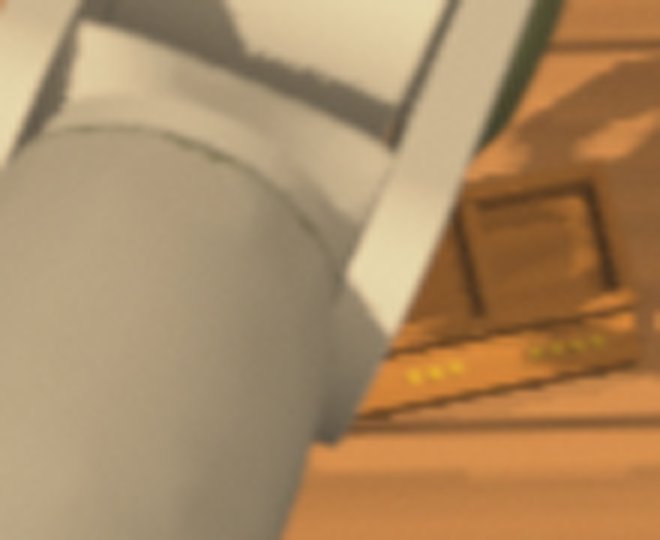

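View pics/b3.png

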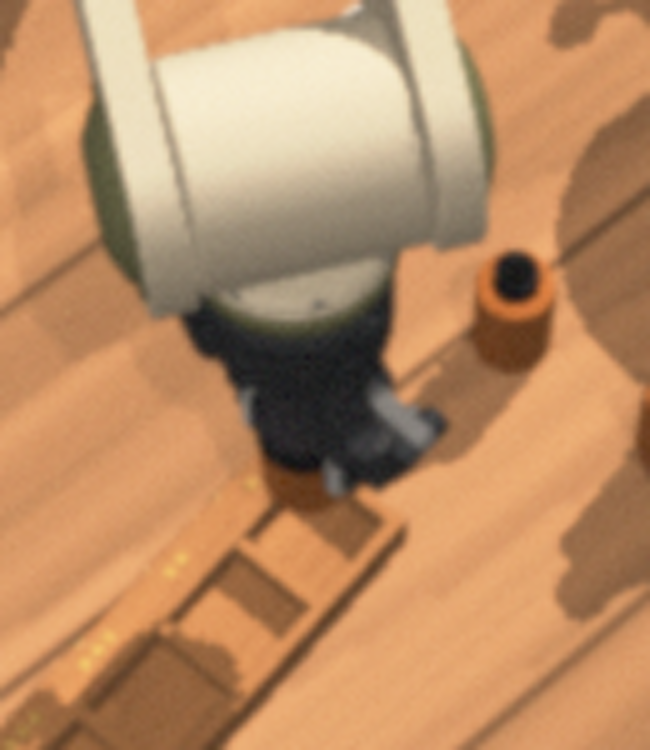

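```bash
python3 - <<'E'
from h import *
S=capture("scene")
s,_=tool();p=s["eef_pos"]
for off in(0,-3.8):
    c=p+np.array([-.166,.986,0])*off; b=c[2]-24
    a=np.linspace(0,6.28,60)
    for z in(b,b+15):
        P=np.array([proj(S,[c[0]+20*np.cos(t),c[1]+20*np.sin(t),z]) for t in a]); P=((P-[240,220])+.5)*5-.5
        print(off,z.round(),"x",P[:,0].min().round(),P[:,0].max().round(),"ymax",P[:,1].max().round())
crop(S,280,290,50,50,14,"c3.png")
E
```

```text
0 96.0 x 265.0 358.0 ymax 510.0
0 111.0 x 263.0 357.0 ymax 496.0
-3.8 96.0 x 259.0 352.0 ymax 516.0
-3.8 111.0 x 258.0 352.0 ymax 502.0
```

View pics/c3.png

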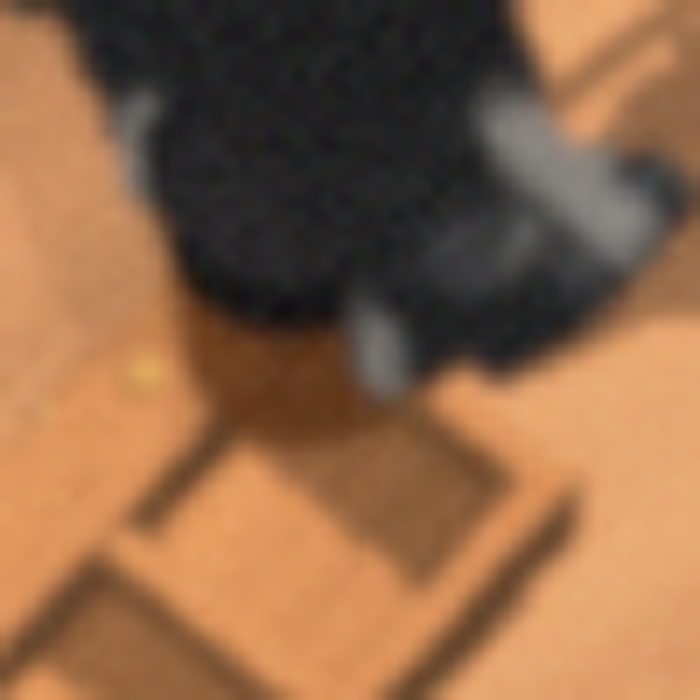

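move_arm(
  series=[
    [0, 0, 0, 0.1, 0, 2, 0],
    [0, 0, 0, 0.1, 0, 4, 0],
    [0, 0, 0, 0.1, 0, 5.8, 0],
    [0, 0, 0, 0.1, 0, 5.8, 0],
  ],
)

```text
time_s: 4.47
eef_pos: [581.8, -145.1, 61.3]
ee_rot: [-0.002, 0.645, 0.764, -0.0]
force: [-0.5, 0.3, -0.4]
grip_width: 0.46
```

```bash
python3 - <<'E'
from h import *
go(583,-148.5,30,.168)
S=capture("scene")
crop(S,280,290,50,50,14,"c4.png")
E
```

```text
pos [ 581.8 -145.1   61.3] phi 0.169 -> 0.168 t 4.47 gw 0.46 j [-0.44  0.65  1.45  0.    1.05 -0.61]
row [-0.004 -0.003  0.001] [-0.37  0.07  3.13] rows>= 0.8
```

View pics/c4.png

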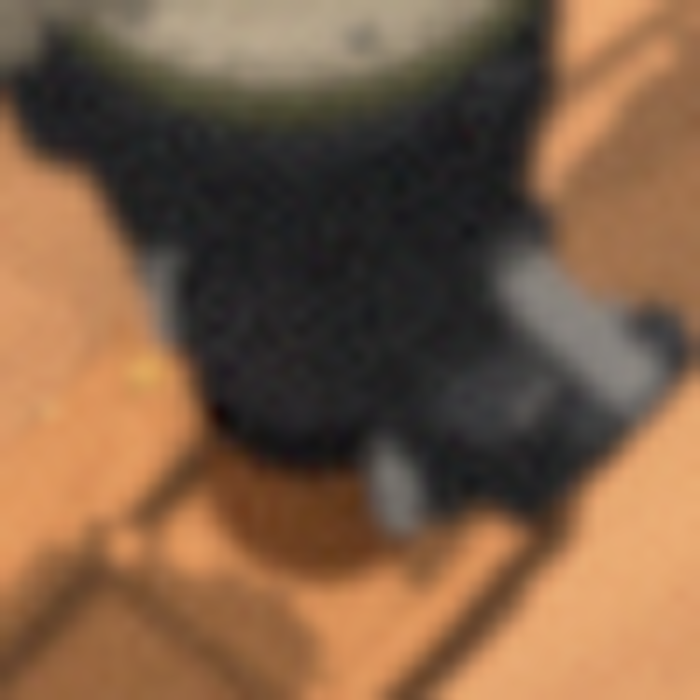

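```bash
python3 - <<'E'
from h import *
S=capture("scene")
a=np.linspace(0,6.28,90)
for c in [(584.8,-147.6),(581.8,-145.1),(586,-146)]:
  for z in(37,50):
    P=np.array([proj(S,[c[0]+20*np.cos(t),c[1]+20*np.sin(t),z]) for t in a]); P=((P-[280,290])+.5)*14-.5
    print(c,z,"x",P[:,0].min().round(),P[:,0].max().round(),"ymax",P[:,1].max().round())
def c2(p,x0=280,y0=290,s=14): return ((np.array(p)-[x0,y0])+.5)*s-.5
# predicted rack corners with center C
for C in[(595.5,-224),(597.9,-224.5)]:
  u=np.array([np.cos(.168),np.sin(.168)]);v=np.array([-u[1],u[0]]);p=np.array(C)+78*v
  print(C,[c2(proj(S,[*(p+sx*u+sy*v),26])).round() for sx,sy in((23,23),(23,-23),(-23,-23),(-23,23),(29,29))])
E
```

```text
(584.8, -147.6) 37 x 202.0 452.0 ymax 606.0
(584.8, -147.6) 50 x 199.0 451.0 ymax 575.0
(581.8, -145.1) 37 x 202.0 452.0 ymax 583.0
(581.8, -145.1) 50 x 199.0 451.0 ymax 552.0
(586, -146) 37 x 215.0 465.0 ymax 605.0
(586, -146) 50 x 212.0 464.0 ymax 574.0
(595.5, -224) [array([523., 485.]), array([337., 693.]), array([121., 519.]), array([307., 316.]), array([575., 481.])]
(597.9, -224.5) [array([530., 498.]), array([345., 705.]), array([127., 531.]), array([314., 328.]), array([583., 493.])]
```

move_arm(
  series=[
    [0, 0, 0, -0.28, 0.05, 0, 0],
    [0, 0, 0, -0.28, 0.05, 0.5, 0],
    [0, 0, 0, -0.28, 0.05, 1.2, 0],
    [0, 0, 0, -0.28, 0.05, 2, 0],
    [0, 0, 0, -0.28, 0.05, 2, 0],
  ],
)

```text
time_s: 4.98
eef_pos: [585.4, -148.2, 44.5]
ee_rot: [0.001, 0.645, 0.764, 0.001]
force: [1.8, 1.9, 7.0]
grip_width: 0.461
```

```bash
python3 - <<'E'
from h import *
go(583,-148,30,.168);print(ctrl.sense()["force"])
S=capture("scene")
crop(S,280,290,50,50,14,"c5.png")
E
```

```text
pos [ 585.4 -148.2   44.5] phi 0.169 -> 0.168 t 4.98 gw 0.461 j [-0.44  0.68  1.45  0.    1.01 -0.61]
row [0.003 0.    0.001] [ 0.06 -0.23  1.45] rows>= 0.4
[1.7536444  1.89908808 7.02767657]
```

View pics/c5.png

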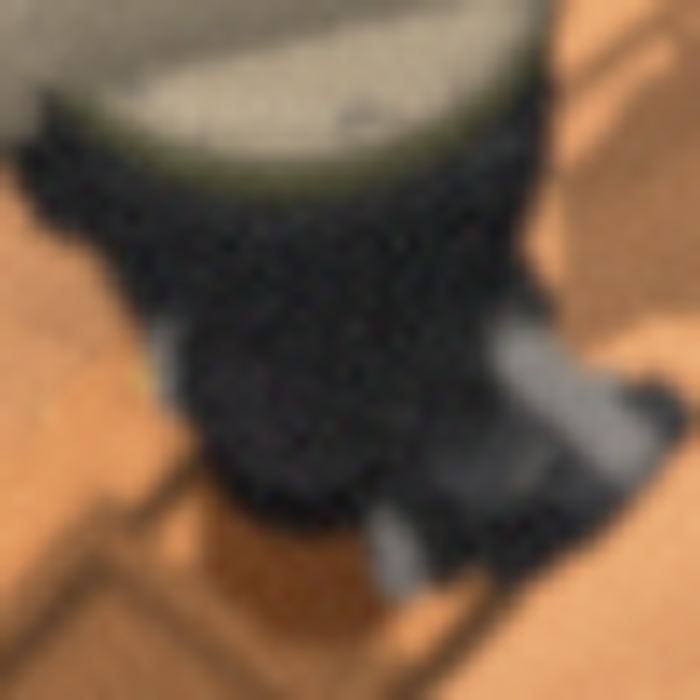

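move_arm(
  series=[
    [0, 0, 0, 0, -0.05, 0.5, 0],
    [0, 0, 0, 0, -0.05, 1, 0],
    [0, 0, 0, 0, -0.05, 1.4, 0],
    [0, 0, 0, 0, -0.05, 1.4, 0],
    [0, 0, 0, 0, -0.05, 1.4, 0],
  ],
)

```text
time_s: 5.45
eef_pos: [584.4, -148.2, 29.8]
ee_rot: [0.0, 0.645, 0.764, 0.001]
force: [-0.5, 0.8, -1.1]
grip_width: 0.456
```

move_arm(
  series=[
    [0, 0, 0, 0, 0, 0, 0.7],
    [0, 0, 0, 0, 0, 0, 0.9],
    [0, 0, 0, 0, 0, 0, 0.9],
    [0, 0, 0, 0, 0, 0, 0.9],
    [0, 0, 0, 0, 0, -1, 0.9],
  ],
)

```text
time_s: 5.87
eef_pos: [583.5, -147.9, 38.6]
ee_rot: [-0.001, 0.645, 0.764, 0.0]
force: [-0.3, 0.1, -0.2]
grip_width: 0.899
```

move_arm(
  series=[
    [0, 0, 0, 0, 0, -2, 0.9],
    [0, 0, 0, 0, 0, -6, 0.9],
    [0, 0, 0, 0, 0, -10, 0.9],
    [0, 0, 0, 4, 0, -12, 0.9],
    [0, 0, 0, 8, 0, -14, 0.9],
  ],
)

```text
time_s: 6.28
eef_pos: [571.3, -75.1, 179.0]
ee_rot: [0.001, 0.646, 0.763, 0.001]
force: [0.4, 0.0, -0.2]
grip_width: 0.899
```

```bash
python3 - <<'E'
from h import *
go(661,10,135,-.29)
T=capture("top");S=capture("scene")
crop(S,220,240,170,150,5,"c6.png")
cv2.imwrite("pics/t6.png",T["frame"][:,:,::-1])
E
```

```text
pos [571.3 -75.1 179. ] phi 0.166 -> -0.29 t 6.28 gw 0.899 j [-0.33  0.47  1.42  0.    1.26 -0.5 ]
row [ 0.002 -0.001  0.456] [ 6.91 10.24  4.43] rows>= 3.7
```

View pics/c6.png

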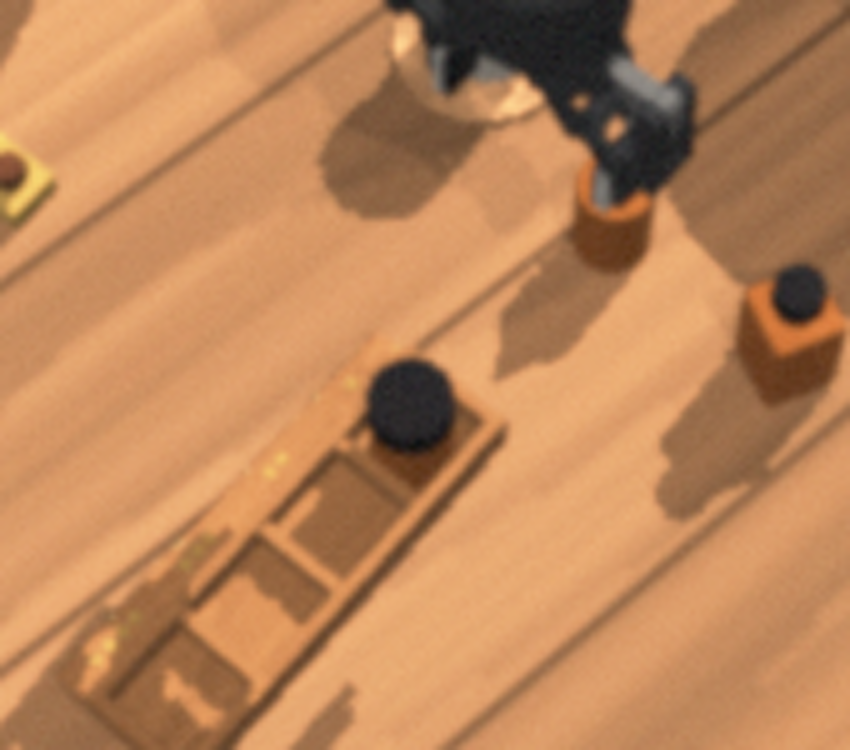

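View pics/t6.png

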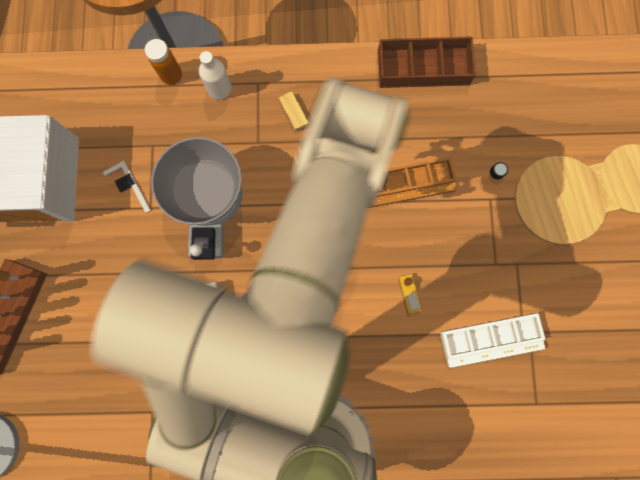

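```bash
python3 - <<'E'
from h import *
T=capture("top")
for uv in [(280,97),(292,93),(308,126),(299,131)]: print(onz(T,uv,15).round())
E
```

```text
[806.  70.  15.]
[815.  41.  15.]
[730.   4.  15.]
[718.  26.  15.]
```

move_arm(
  series=[
    [0, 0, 0.1, 1.7, 2.5, 0, 0.7],
    [0, 0, 0.2, 3.4, 5, 0, 0.7],
    [0, 0, 0.3, 5.2, 7.7, 0, 0.7],
    [0, 0, 0.4, 6.9, 10.2, 0, 0.7],
    [0, 0, 0.456, 6.9, 10.2, 2, 0.7],
  ],
)

```text
time_s: 6.85
eef_pos: [664.1, 14.8, 161.5]
ee_rot: [0.003, 0.801, 0.599, 0.004]
force: [0.1, 0.6, 0.0]
grip_width: 0.697
```

move_arm(
  series=[
    [0, 0, 0, 0, 0, 0, 0.7],
    [0, 0, 0, 0, 0, 0, 0.7],
  ],
)

```text
time_s: 7.02
eef_pos: [664.0, 14.3, 160.8]
ee_rot: [0.002, 0.8, 0.599, 0.003]
force: [-0.4, -0.2, 0.3]
grip_width: 0.7
```

```bash
python3 - <<'E'
from h import *
go(661,10,25,-.29)
S=capture("scene")
crop(S,320,220,100,110,6,"c7.png")
E
```

```text
pos [664.   14.3 160.8] phi -0.285 -> -0.29 t 7.02 gw 0.7 j [-0.16  0.67  1.13  0.    1.33  0.13]
row [ 0.008 -0.003  0.005] [-0.53 -0.27 13.57] rows>= 3.3
```

View pics/c7.png

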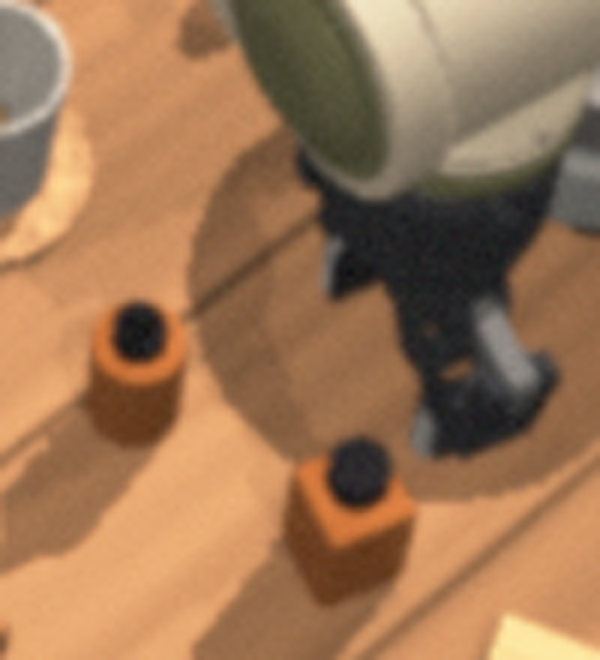

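move_arm(
  series=[
    [0, 0, 0, -0.5, -0.25, 0, 0.7],
    [0.008, -0.003, 0, -0.5, -0.25, 2.5, 0.7],
    [0.008, -0.003, 0, -0.5, -0.25, 5, 0.7],
    [0.008, -0.003, 0, -0.5, -0.25, 6, 0.7],
    [0.008, -0.003, 0, -0.5, -0.25, 6, 0.7],
  ],
)

```text
time_s: 7.48
eef_pos: [659.6, 9.0, 100.1]
ee_rot: [-0.001, 0.801, 0.599, -0.001]
force: [-0.5, -0.6, -0.0]
grip_width: 0.699
```

```bash
python3 - <<'E'
from h import *
go(661,10,25,-.29)
S=capture("scene")
crop(S,320,220,100,110,6,"c8.png")
E
```

```text
pos [659.6   9.  100.1] phi -0.286 -> -0.29 t 7.48 gw 0.699 j [-0.16  0.72  1.2  -0.    1.22  0.12]
row [-0.003  0.001  0.004] [0.14 0.13 7.51] rows>= 1.8
```

View pics/c8.png

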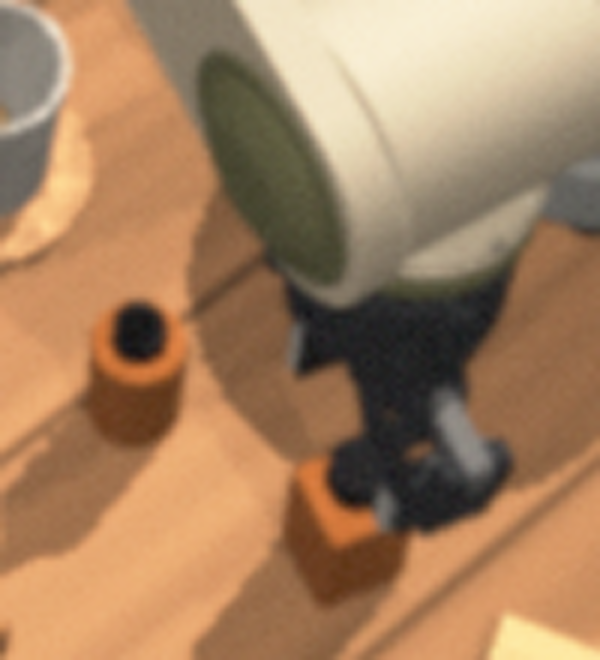

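move_arm(
  series=[
    [0, 0, 0, 0.1, 0.1, 3, 0.7],
    [0, 0, 0, 0.1, 0.1, 6, 0.7],
    [0, 0, 0, 0.1, 0.1, 7.5, 0.7],
    [0, 0, 0, 0.1, 0.1, 7.5, 0.7],
    [0, 0, 0, 0.1, 0.1, 7.5, 0.7],
  ],
)

```text
time_s: 7.95
eef_pos: [662.5, 9.4, 28.8]
ee_rot: [0.001, 0.801, 0.599, 0.001]
force: [-0.4, 0.7, 0.7]
grip_width: 0.702
```

move_arm(
  series=[
    [0, 0, 0, 0, 0, 0, 0.5],
    [0, 0, 0, 0, 0, 0, 0.3],
    [0, 0, 0, 0, 0, 0, 0],
    [0, 0, 0, 0, 0, 0, 0],
    [0, 0, 0, 0, 0, 0, 0],
  ],
)

```text
time_s: 8.37
eef_pos: [663.9, 9.2, 31.7]
ee_rot: [0.003, 0.801, 0.599, 0.002]
force: [-0.8, 0.3, 7.9]
grip_width: 0.429
```

```bash
python3 - <<'E'
from h import *
go(661,10,25,-.29);print(ctrl.sense()["force"])
S=capture("scene")
crop(S,320,220,100,110,6,"c9.png")
E
```

```text
pos [663.9   9.2  31.7] phi -0.285 -> -0.29 t 8.37 gw 0.429 j [-0.16  0.81  1.24 -0.    1.09  0.12]
row [ 0.007 -0.     0.005] [-0.   -0.31  0.67] rows>= 0.2
[-0.80200776  0.30547967  7.86330168]
```

View pics/c9.png

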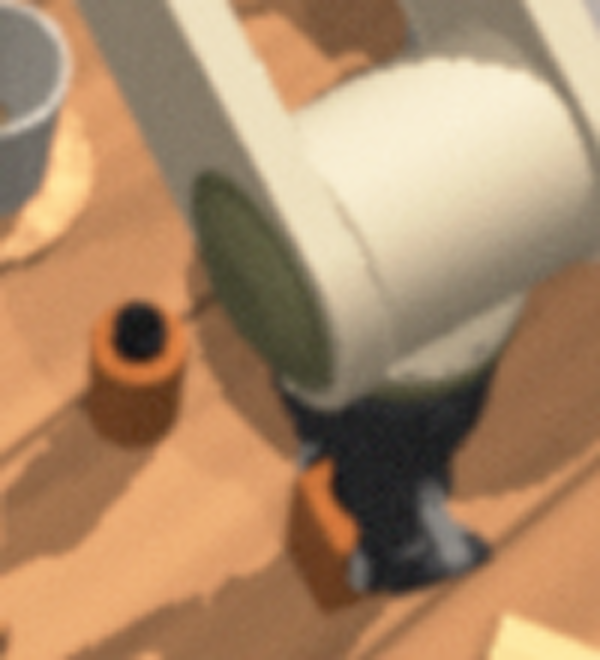

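move_arm(
  series=[
    [0, 0, 0, 0, 0, -3, 0],
    [0, 0, 0, 0, 0, -6, 0],
    [0, 0, 0, 0, 0, -9, 0],
    [0, 0, 0, 0, 0, -12, 0],
    [0, 0, 0, 0, 0, -12, 0],
  ],
)

```text
time_s: 8.83
eef_pos: [665.8, 9.0, 160.3]
ee_rot: [0.007, 0.8, 0.599, 0.007]
force: [0.5, 0.4, 0.1]
grip_width: 0.43
```

```bash
python3 - <<'E'
from h import *
go(592.5,-199.3,140,.168)
E
```

```text
pos [665.8   9.  160.3] phi -0.285 -> 0.168 t 8.83 gw 0.43 j [-0.16  0.67  1.13 -0.    1.32  0.12]
row [ 0.02   0.002 -0.453] [-22.05  -1.21   1.96] rows>= 5.3
```

move_arm(
  series=[
    [0, 0, -0.1, -4, -0.2, 0, 0],
    [0.01, 0, -0.2, -8, -0.4, 0, 0],
    [0.02, 0, -0.3, -12, -0.6, 0, 0],
    [0.02, 0, -0.4, -16, -0.9, 0, 0],
    [0.02, 0, -0.453, -20, -1.1, 0, 0],
  ],
)

```text
time_s: 9.25
eef_pos: [598.2, -181.4, 160.6]
ee_rot: [0.001, 0.643, 0.766, -0.001]
force: [-0.2, -0.7, -1.6]
grip_width: 0.43
```

```bash
python3 - <<'E'
from h import *
go(592.5,-199.3,100,.168)
E
```

```text
pos [ 598.2 -181.4  160.6] phi 0.173 -> 0.168 t 9.25 gw 0.43 j [-0.48  0.59  1.27 -0.    1.28 -0.65]
row [0.    0.003 0.005] [-1.64 -0.87  6.07] rows>= 1.5
```

move_arm(
  series=[
    [0, 0, 0, -1.6, -0.8, 1, 0],
    [0, 0, 0, -1.6, -0.8, 4, 0],
    [0, 0, 0, -1.6, -0.8, 7, 0],
    [0, 0, 0, -1.6, -0.8, 8.5, 0],
    [0, 0, 0, -1.6, -0.8, 8.5, 0],
  ],
)

```text
time_s: 9.67
eef_pos: [591.6, -198.3, 72.8]
ee_rot: [-0.001, 0.643, 0.766, -0.001]
force: [0.1, -0.1, -1.7]
grip_width: 0.427
```

move_arm(
  series=[
    [0, 0, 0, 0, 0, 0, 0],
    [0, 0, 0, 0, 0, 0, 0],
  ],
)

```text
time_s: 9.83
eef_pos: [592.1, -198.5, 74.2]
ee_rot: [-0.0, 0.643, 0.766, -0.001]
force: [0.5, 0.4, -1.3]
grip_width: 0.424
```

```bash
python3 - <<'E'
from h import *
go(592.5,-199.3,70,.168)
S=capture("scene")
crop(S,245,290,65,65,10,"d1.png")
E
```

```text
pos [ 592.1 -198.5   74.2] phi 0.173 -> 0.168 t 9.83 gw 0.424 j [-0.51  0.68  1.36 -0.    1.11 -0.68]
row [-0.002  0.001  0.005] [-0.09  0.02  0.42] rows>= 0.1
```

View pics/d1.png

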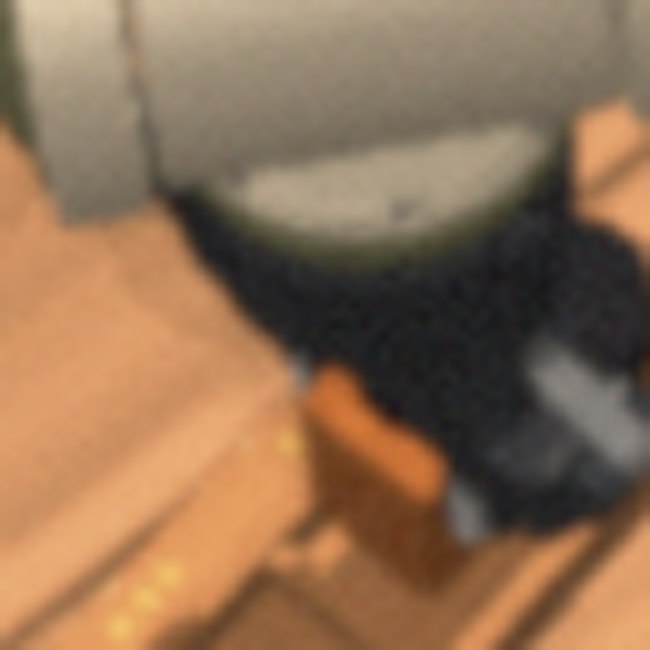

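```bash
python3 - <<'E'
from h import *
S=capture("scene")
u=np.array([np.cos(.17),np.sin(.17)]);v=np.array([-u[1],u[0]])
k=onz(S,(245+(425.5)/10-.5,290+(597.5)/10-.5),42.5)[:2]; print(k, k-18.5*u+18.5*v)
# front right bottom corner approx (325,510)
k=onz(S,(245+(322.5)/10-.5,290+(510)/10-.5),42.5)[:2]; print(k, k+18.5*u+18.5*v)
E
```

```text
[ 608.71236401 -212.14165144] [ 587.34917237 -197.03820671]
[ 578.41970705 -216.73847302] [ 593.52315178 -195.37528137]
```

move_arm(
  series=[
    [0, 0, 0, -0.12, 0.02, 0.8, 0],
    [0, 0, 0, -0.12, 0.02, 1.6, 0],
    [0, 0, 0, -0.12, 0.02, 2.4, 0],
    [0, 0, 0, -0.12, 0.02, 2.8, 0],
    [0, 0, 0, -0.12, 0.02, 2.8, 0],
  ],
)

```text
time_s: 10.35
eef_pos: [592.0, -199.4, 44.9]
ee_rot: [-0.001, 0.643, 0.766, -0.001]
force: [-0.8, 0.3, -0.7]
grip_width: 0.428
```

move_arm(
  series=[
    [0, 0, 0, 0, 0, 0.4, 0],
    [0, 0, 0, 0, 0, 0.8, 0],
    [0, 0, 0, 0, 0, 0.8, 0],
    [0, 0, 0, 0, 0, 0.8, 0.3],
    [0, 0, 0, 0, 0, 0.8, 0.55],
  ],
)

```text
time_s: 10.77
eef_pos: [592.2, -199.6, 37.2]
ee_rot: [-0.001, 0.643, 0.766, -0.001]
force: [-0.4, -0.9, -0.2]
grip_width: 0.54
```

move_arm(
  series=[
    [0, 0, 0, 0, 0, 0, 0.75],
    [0, 0, 0, 0, 0, 0, 0.75],
    [0, 0, 0, 0, 0, 0, 0.75],
    [0, 0, 0, 0, 0, -2, 0.75],
    [0, 0, 0, 0, 0, -5, 0.75],
  ],
)

```text
time_s: 11.18
eef_pos: [590.9, -198.8, 85.0]
ee_rot: [-0.004, 0.643, 0.766, -0.002]
force: [0.1, -1.1, 0.2]
grip_width: 0.751
```

move_arm(
  series=[
    [0, 0, 0, 0, 0, -4, 0.75],
    [0, 0, 0, 3, 0, -8, 0.75],
    [0, 0, 0, 7, 0, -10, 0.75],
    [0, 0, 0, 11, 0, -10, 0.75],
    [0, 0, 0, 15, 0, -10, 0.75],
  ],
)

```text
time_s: 11.6
eef_pos: [567.0, -56.2, 187.3]
ee_rot: [-0.002, 0.644, 0.765, -0.001]
force: [1.2, 0.3, 0.5]
grip_width: 0.753
```

```bash
python3 - <<'E'
from h import *
go(561.5,-9,120,.168)
T=capture("top");S=capture("scene")
crop(S,220,240,170,150,5,"d2.png")
cv2.imwrite("pics/td2.png",T["frame"][:,:,::-1])
E
```

```text
pos [567.  -56.2 187.3] phi 0.172 -> 0.168 t 11.6 gw 0.753 j [-0.3   0.45  1.42 -0.    1.28 -0.48]
row [-0.004 -0.002  0.004] [4.73 0.29 6.73] rows>= 2.0
```

View pics/d2.png

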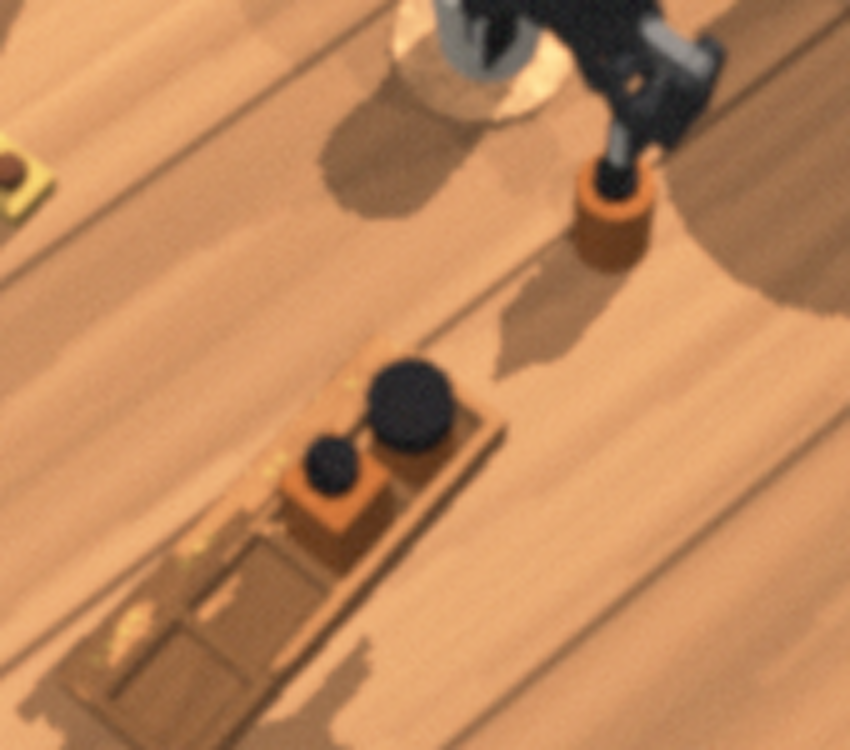

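move_arm(
  series=[
    [0, 0, 0, 2.5, 0.1, 0, 0.75],
    [0, 0, 0, 4.7, 0.3, 1, 0.75],
    [0, 0, 0, 4.7, 0.3, 4, 0.75],
    [0, 0, 0, 4.7, 0.3, 5.7, 0.75],
    [0, 0, 0, 4.7, 0.3, 5.7, 0.75],
  ],
)

```text
time_s: 12.12
eef_pos: [558.6, -4.9, 125.9]
ee_rot: [-0.007, 0.641, 0.767, -0.003]
force: [-0.6, 0.7, -0.6]
grip_width: 0.747
```

move_arm(
  series=[
    [0, 0, 0, 0, 0, 0, 0.75],
    [0, 0, 0, 0, 0, 0, 0.75],
  ],
)

```text
time_s: 12.28
eef_pos: [558.9, -5.3, 126.5]
ee_rot: [-0.006, 0.641, 0.767, -0.003]
force: [0.3, -0.1, 0.1]
grip_width: 0.749
```

```bash
python3 - <<'E'
from h import *
go(561.5,-9,29,.168)
S=capture("scene")
crop(S,300,220,90,100,6,"d3.png")
E
```

```text
pos [558.9  -5.3 126.5] phi 0.178 -> 0.168 t 12.28 gw 0.749 j [-0.22  0.49  1.52  0.    1.14 -0.4 ]
row [-0.013 -0.006  0.01 ] [-0.47  0.31  9.74] rows>= 2.3
```

View pics/d3.png

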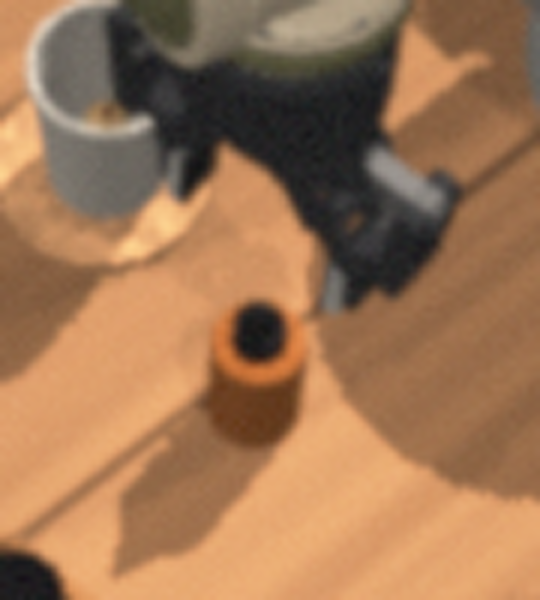

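move_arm(
  series=[
    [-0.013, -0.006, 0, -0.45, 0.3, 0, 0.75],
    [-0.013, -0.006, 0, -0.45, 0.3, 1.5, 0.75],
    [-0.013, -0.006, 0, -0.45, 0.3, 4, 0.75],
    [-0.013, -0.006, 0, -0.45, 0.3, 4, 0.75],
    [-0.013, -0.006, 0, -0.45, 0.3, 4, 0.75],
  ],
)

```text
time_s: 12.75
eef_pos: [562.4, -9.4, 87.1]
ee_rot: [0.0, 0.642, 0.767, 0.0]
force: [-0.3, 0.7, -0.1]
grip_width: 0.752
```

```bash
python3 - <<'E'
from h import *
go(561.5,-9,27,.168)
S=capture("scene")
crop(S,300,220,90,100,6,"d4.png")
E
```

```text
pos [562.4  -9.4  87.1] phi 0.178 -> 0.168 t 12.75 gw 0.752 j [-0.23  0.54  1.56  0.    1.04 -0.4 ]
row [ 0.001 -0.     0.01 ] [ 0.05 -0.09  6.01] rows>= 1.4
```

View pics/d4.png

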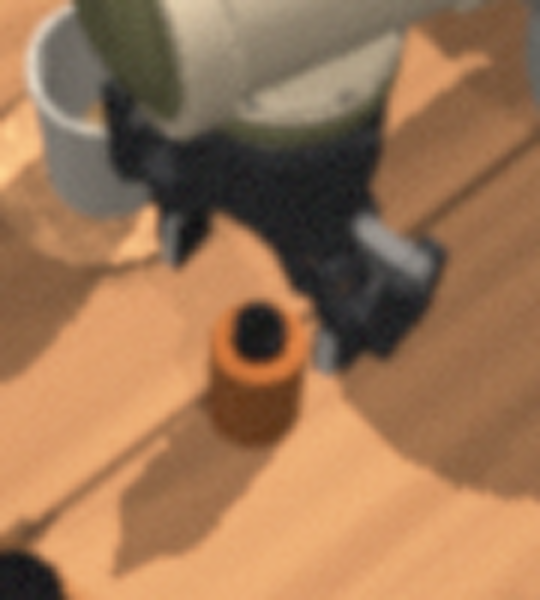

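move_arm(
  series=[
    [0, 0, 0, 0, 0, 2, 0.75],
    [0, 0, 0, 0, 0, 4, 0.75],
    [0, 0, 0, 0, 0, 5.8, 0.75],
    [0, 0, 0, 0, 0, 5.8, 0.75],
    [0, 0, 0, 0, 0, 5.8, 0.75],
  ],
)

```text
time_s: 13.22
eef_pos: [563.8, -9.6, 31.2]
ee_rot: [0.002, 0.642, 0.767, 0.001]
force: [-0.1, 0.6, -0.6]
grip_width: 0.748
```

move_arm(
  series=[
    [0, 0, 0, 0, 0, 0, 0.5],
    [0, 0, 0, 0, 0, 0, 0.3],
    [0, 0, 0, 0, 0, 0, 0],
    [0, 0, 0, 0, 0, 0, 0],
    [0, 0, 0, 0, 0, 0, 0],
  ],
)

```text
time_s: 13.63
eef_pos: [564.9, -9.9, 33.3]
ee_rot: [0.003, 0.641, 0.767, 0.002]
force: [-2.0, 0.1, 7.1]
grip_width: 0.43
```

move_arm(
  series=[
    [0, 0, 0, 0, 0, -3, 0],
    [0, 0, 0, 0, 0, -6, 0],
    [0, 0, 0, 0, 0, -9, 0],
    [0, 0, 0, 0, 0, -12, 0],
    [0, 0, 0, 0, 0, -12, 0],
  ],
)

```text
time_s: 14.05
eef_pos: [566.5, -10.2, 160.2]
ee_rot: [0.008, 0.641, 0.767, 0.004]
force: [-0.1, -0.5, 0.3]
grip_width: 0.429
```

```bash
python3 - <<'E'
from h import *
go(601.3,-250.7,140,.168)
S=capture("scene")
crop(S,300,190,90,100,6,"d5.png")
E
```

```text
pos [566.5 -10.2 160.2] phi 0.178 -> 0.168 t 14.05 gw 0.429 j [-0.22  0.46  1.48  0.    1.18 -0.4 ]
row [0.017 0.007 0.01 ] [-24.27  -0.88   2.18] rows>= 5.8
```

View pics/d5.png

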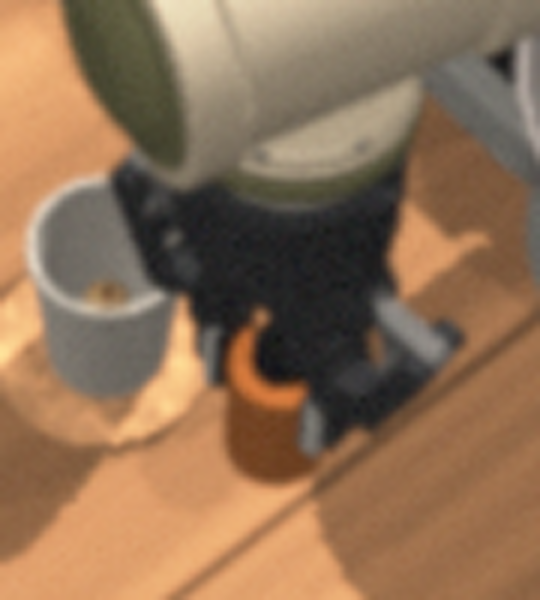

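move_arm(
  series=[
    [0.017, 0.007, 0, -4, -0.1, 0, 0],
    [0.017, 0.007, 0, -8, -0.3, 0, 0],
    [0.017, 0.007, 0, -12, -0.4, 0, 0],
    [0.017, 0.007, 0, -16, -0.6, 0, 0],
    [0.017, 0.007, 0.01, -20, -0.8, 0, 0],
  ],
)

```text
time_s: 14.52
eef_pos: [592.6, -209.9, 157.0]
ee_rot: [-0.003, 0.645, 0.764, -0.001]
force: [-0.6, -0.1, -1.8]
grip_width: 0.427
```

```bash
python3 - <<'E'
from h import *
go(601,-250.7,100,.168)
E
```

```text
pos [ 592.6 -209.9  157. ] phi 0.168 -> 0.168 t 14.52 gw 0.427 j [-0.53  0.6   1.26 -0.    1.29 -0.69]
row [-0.005 -0.003  0.   ] [-4.18  0.17  5.69] rows>= 1.7
```

move_arm(
  series=[
    [0, 0, 0, -2.5, 0.1, 0, 0],
    [0, 0, 0, -4.2, 0.2, 0, 0],
    [0, 0, 0, -4.2, 0.2, 3, 0],
    [0, 0, 0, -4.2, 0.2, 6, 0],
    [0, 0, 0, -4.2, 0.2, 8, 0],
  ],
)

```text
time_s: 14.93
eef_pos: [599.7, -250.4, 73.0]
ee_rot: [-0.005, 0.645, 0.764, -0.001]
force: [-0.5, 0.2, -2.0]
grip_width: 0.433
```

move_arm(
  series=[
    [0, 0, 0, 0, 0, 0, 0],
    [0, 0, 0, 0, 0, 0, 0],
    [0, 0, 0, 0, 0, 0, 0],
  ],
)

```text
time_s: 15.18
eef_pos: [600.1, -250.6, 74.0]
ee_rot: [-0.004, 0.645, 0.764, -0.001]
force: [-0.3, 0.2, 0.2]
grip_width: 0.432
```

```bash
python3 - <<'E'
from h import *
go(601,-250.7,70,.168)
S=capture("scene")
crop(S,225,300,65,65,10,"d6.png")
a=np.linspace(0,6.28,90);z=ctrl.sense()["eef_pos"][2]-33.3
for c in [ctrl.sense()["eef_pos"][:2]]:
    P=np.array([proj(S,[c[0]+19*np.cos(t),c[1]+19*np.sin(t),z]) for t in a]); P=((P-[225,300])+.5)*10-.5
    print(c,z,"x",P[:,0].min().round(),P[:,0].max().round(),"ymax",P[:,1].max().round())
E
```

```text
pos [ 600.1 -250.6   74. ] phi 0.168 -> 0.168 t 15.18 gw 0.432 j [-0.58  0.74  1.25 -0.    1.16 -0.74]
row [-0.007 -0.005 -0.   ] [-0.02  0.09  0.4 ] rows>= 0.1
[ 600.41842182 -250.7977053 ] 41.326505403574515 x 374.0 550.0 ymax 668.0
```

View pics/d6.png

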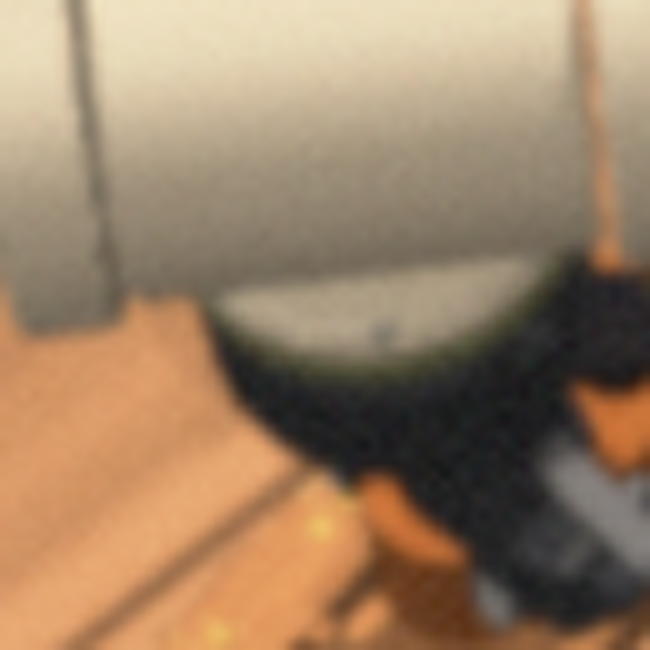

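move_arm(
  series=[
    [-0.007, -0.005, 0, 0, 0.05, 0.8, 0],
    [-0.007, -0.005, 0, 0, 0.05, 1.6, 0],
    [-0.007, -0.005, 0, 0, 0.05, 2.4, 0],
    [-0.007, -0.005, 0, 0, 0.05, 2.6, 0],
    [-0.007, -0.005, 0, 0, 0.05, 2.6, 0],
  ],
)

```text
time_s: 15.65
eef_pos: [600.4, -250.4, 48.0]
ee_rot: [-0.0, 0.645, 0.764, -0.0]
force: [0.1, -1.1, -0.4]
grip_width: 0.431
```

move_arm(
  series=[
    [0, 0, 0, 0, 0, 0.4, 0],
    [0, 0, 0, 0, 0, 0.9, 0],
    [0, 0, 0, 0, 0, 0.9, 0],
    [0, 0, 0, 0, 0, 0.9, 0],
    [0, 0, 0, 0, 0, 0.9, 0.55],
  ],
)

```text
time_s: 16.07
eef_pos: [600.5, -250.5, 39.0]
ee_rot: [0.0, 0.645, 0.764, 0.0]
force: [-0.3, 0.3, -1.1]
grip_width: 0.543
```

move_arm(
  series=[
    [0, 0, 0, 0, 0, 0, 0.75],
    [0, 0, 0, 0, 0, 0, 0.75],
    [0, 0, 0, 0, 0, 0, 0.75],
    [0, 0, 0, 0, 0, -2, 0.75],
    [0, 0, 0, 0, 0, -5, 0.75],
  ],
)

```text
time_s: 16.48
eef_pos: [599.2, -249.6, 86.7]
ee_rot: [-0.003, 0.645, 0.764, -0.0]
force: [-0.6, 0.1, -0.0]
grip_width: 0.753
```

move_arm(
  series=[
    [0, 0, 0, 0, 0, -4, 0.75],
    [0, 0, 0, 0, 0, -8, 0.75],
    [0, 0, 0, 4, 0, -12, 0.75],
    [0, 0, 0, 8, 0, -14, 0.75],
    [0, 0, 0, 12, 0, -14, 0.75],
  ],
)

```text
time_s: 16.9
eef_pos: [582.7, -145.5, 228.7]
ee_rot: [0.0, 0.646, 0.763, 0.0]
force: [1.1, 0.3, 1.0]
grip_width: 0.752
```

```bash
python3 - <<'E'
from h import *
go(441,17,160,.1)
T=capture("top");S=capture("scene")
crop(S,220,240,170,150,5,"d7.png")
cv2.imwrite("pics/td7.png",T["frame"][:,:,::-1])
E
```

```text
pos [ 582.7 -145.5  228.7] phi 0.166 -> 0.1 t 16.9 gw 0.752 j [-0.44  0.48  1.26  0.    1.4  -0.61]
row [ 0.001 -0.     0.066] [ 18.37 -11.31   6.86] rows>= 5.4
```

View pics/d7.png

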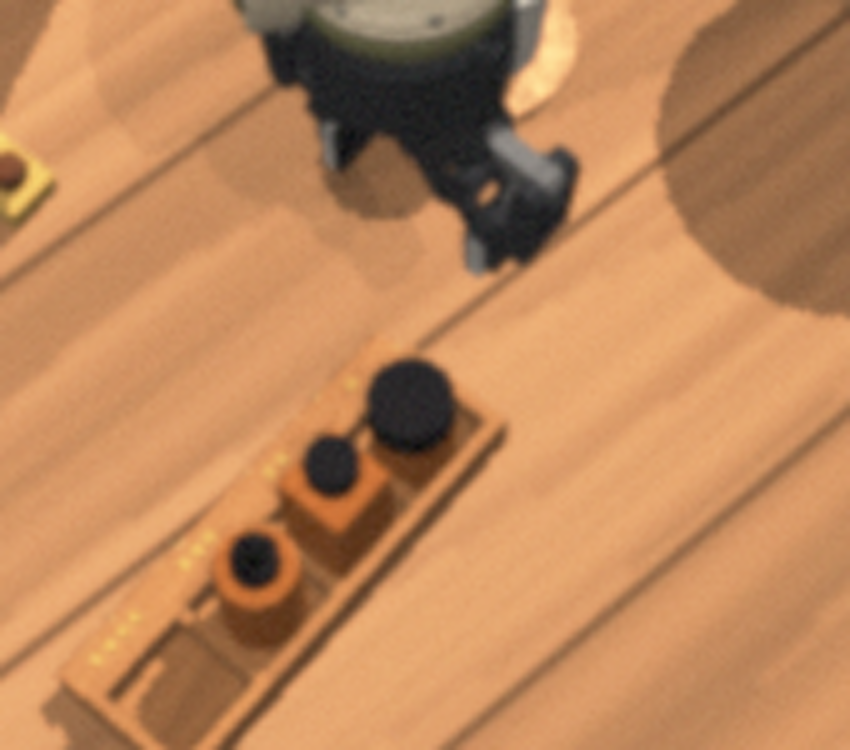

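View pics/td7.png

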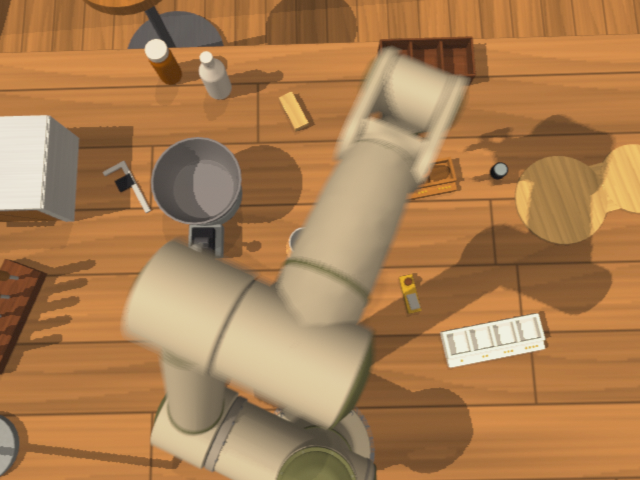

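move_arm(
  series=[
    [0, 0.12, 0, 0, 0, -0.5, 1],
    [0, 0.24, 0, 0, 0, -1, 1],
    [0, 0.36, 0, 0, 0, -1, 1],
    [0, 0.45, 0, 0, 0, -1, 1],
  ],
)

```text
time_s: 17.33
eef_pos: [582.4, -141.8, 237.9]
ee_rot: [-0.174, 0.627, 0.745, 0.146]
force: [-0.1, -1.2, -0.6]
grip_width: 0.998
```

```bash
python3 - <<'E'
from h import *
s,R=tool();print(s["joints"].round(2),s["eef_pos"],R.as_matrix().round(2))
T=capture("top");S=capture("scene")
def pt(c,l,x0,y0,s,z): return np.array([onz(c,(x0+(x+.5)/s-.5,y0+(y+.5)/s-.5),z)[:2] for x,y in l])
print("cup top",pt(T,[(193,218)],280,215,8,85),"mat",pt(T,[(207,282)],280,215,8,5))
print("cup sc",pt(S,[(225,168)],290,210,8,85),"mat",pt(S,[(68,312),(362,312),(230,437)],290,210,8,5))
E
```

```text
[-0.58  0.62  1.09  0.34  1.75 -0.74] [ 582.37759086 -141.76363911  237.90207198] [[-0.15  0.99 -0.08]
 [ 0.88  0.17  0.44]
 [ 0.44  0.   -0.9 ]]
cup top [[440.23967071  17.4723541 ]] mat [[434.65355368  16.30931428]]
cup sc [[441.03870978  18.75729206]] mat [[411.54651797 -20.29615136]
 [470.84156945  49.02725009]
 [477.70246312 -10.71046592]]
```

move_arm(
  series=[
    [0, -0.12, 0, 0, 0, 0, 1],
    [0, -0.24, 0, 0, 0, 0, 1],
    [0, -0.36, 0, 0, 0, 0, 1],
    [0, -0.456, 0, 0, 0, 0, 1],
    [0, -0.456, 0, 0, 0, 0, 1],
  ],
)

```text
time_s: 17.85
eef_pos: [582.2, -140.2, 237.1]
ee_rot: [0.003, 0.643, 0.766, -0.003]
force: [-0.3, 0.6, -0.9]
grip_width: 1.002
```

```bash
python3 - <<'E'
from h import *
go(440.5,18,200,.168)
E
```

```text
pos [ 582.2 -140.2  237.1] phi 0.174 -> 0.168 t 17.85 gw 1.002 j [-0.43  0.47  1.25 -0.01  1.41 -0.6 ]
row [-0.001  0.008  0.006] [ 18.06 -11.21   3.58] rows>= 5.2
```

move_arm(
  series=[
    [0, 0, 0, 3.3, -2, 0.5, 1],
    [0, 0, 0, 6.6, -4, 1, 1],
    [0, 0, 0, 9.9, -6, 1.5, 1],
    [0, 0, 0, 13.2, -8.1, 2.5, 1],
    [0, 0.008, 0, 16.5, -10.2, 3.5, 1],
  ],
)

```text
time_s: 18.27
eef_pos: [451.8, 5.6, 200.8]
ee_rot: [0.0, 0.643, 0.766, 0.0]
force: [0.7, 0.7, 0.6]
grip_width: 1.0
```

```bash
python3 - <<'E'
from h import *
go(440.5,18,120,.168)
E
```

```text
pos [451.8   5.6 200.8] phi 0.174 -> 0.168 t 18.27 gw 1.0 j [-0.25  0.18  1.75  0.    1.21 -0.42]
row [ 0.    -0.     0.006] [ 1.42 -0.91  8.08] rows>= 2.0
```

move_arm(
  series=[
    [0, 0, 0, 1.4, -0.8, 1, 1],
    [0, 0, 0, 1.4, -0.8, 4, 1],
    [0, 0, 0, 1.4, -0.8, 7.5, 1],
    [0, 0, 0, 1.4, -0.8, 7.5, 1],
    [0, 0, 0, 1.4, -0.8, 7.5, 1],
  ],
)

```text
time_s: 18.68
eef_pos: [441.3, 18.0, 125.8]
ee_rot: [-0.001, 0.643, 0.766, -0.0]
force: [0.4, -0.3, 1.0]
grip_width: 1.0
```

move_arm(
  series=[
    [0, 0, 0, 0, 0, 0, 1],
    [0, 0, 0, 0, 0, 0, 1],
  ],
)

```text
time_s: 18.85
eef_pos: [442.4, 17.6, 127.6]
ee_rot: [0.0, 0.643, 0.766, 0.0]
force: [0.1, -0.0, 0.3]
grip_width: 1.002
```

```bash
python3 - <<'E'
from h import *
go(440.5,18,41,.168)
T=capture("top");S=capture("scene")
crop(S,270,180,90,90,7,"e1.png")
E
```

```text
pos [442.4  17.6 127.6] phi 0.174 -> 0.168 t 18.85 gw 1.002 j [-0.23  0.25  1.87  0.    1.01 -0.4 ]
row [ 0.001 -0.     0.006] [ 0.07 -0.19  8.66] rows>= 2.1
```

View pics/e1.png

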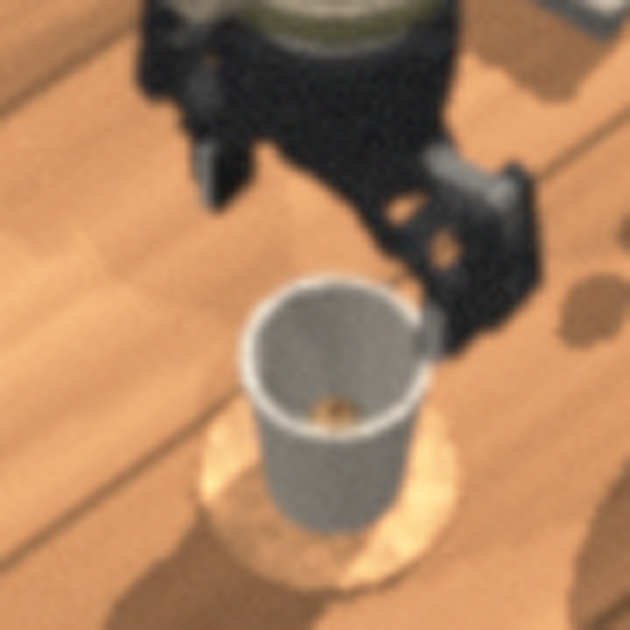

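```bash
python3 - <<'E'
from h import *
S=capture("scene")
f=lambda p:(((proj(S,p)-[270,180])+.5)*7-.5).round()
print(f([442.4,17.6,140]),f([440.5,18,140]),"rim centre",f([440.5,18,85]),[f([442.4+s*42.5*.985,17.6+s*42.5*.172,140]) for s in(-1,1)])
E
```

```text
[337. 273.] [334. 268.] rim centre [334. 357.] [array([237., 204.]), array([438., 343.])]
```

move_arm(
  series=[
    [0, 0, 0, 0, -0.2, 2, 1],
    [0, 0, 0, 0, -0.2, 4, 1],
    [0, 0, 0, 0, -0.25, 6, 1],
    [0, 0, 0, 0, -0.3, 8.5, 1],
    [0, 0, 0, 0, -0.3, 8.5, 1],
  ],
)

```text
time_s: 19.42
eef_pos: [437.1, 17.6, 39.3]
ee_rot: [-0.003, 0.643, 0.766, -0.001]
force: [-0.4, 0.5, -0.3]
grip_width: 1.002
```

move_arm(
  series=[
    [0, 0, 0, 0, 0, 0, 1],
    [0, 0, 0, 0, 0, 0, 1],
  ],
)

```text
time_s: 19.58
eef_pos: [437.5, 17.5, 40.2]
ee_rot: [-0.002, 0.643, 0.766, -0.001]
force: [0.1, -0.1, 0.7]
grip_width: 1.001
```

move_arm(
  grip_force=50,
  series=[
    [0, 0, 0, 0, 0.25, 0, 1],
    [0, 0, 0, 0, 0.25, 0, 0.8],
    [0, 0, 0, 0, 0.25, 0, 0.65],
    [0, 0, 0, 0, 0.25, 0, 0.3],
    [0, 0, 0, 0, 0.25, 0, 0.3],
  ],
)

```text
time_s: 20.0
eef_pos: [440.9, 17.8, 41.8]
ee_rot: [-0.001, 0.643, 0.766, -0.0]
force: [-3.1, 1.0, 15.0]
grip_width: 0.742
```

move_arm(
  series=[
    [0, 0, 0, 0, 0, 0, 0.3],
    [0, 0, 0, 0, 0, 0, 0.3],
    [0, 0, 0, 0, 0, -1, 0.3],
    [0, 0, 0, 0, 0, -2, 0.3],
    [0, 0, 0, 0, 0, -3, 0.3],
  ],
)

```text
time_s: 20.42
eef_pos: [440.7, 17.9, 72.0]
ee_rot: [-0.001, 0.643, 0.766, -0.0]
force: [-0.5, -0.7, -1.2]
grip_width: 0.745
```

```bash
python3 - <<'E'
from h import *
go(440.5,18,240,.168)
T=capture("top");S=capture("scene")
crop(S,270,180,90,90,7,"e2.png")
E
```

```text
pos [440.7  17.9  72. ] phi 0.174 -> 0.168 t 20.42 gw 0.745 j [-0.23  0.34  1.93  0.    0.87 -0.4 ]
row [-0.002 -0.002  0.006] [  0.05  -0.06 -16.79] rows>= 4.0
```

View pics/e2.png

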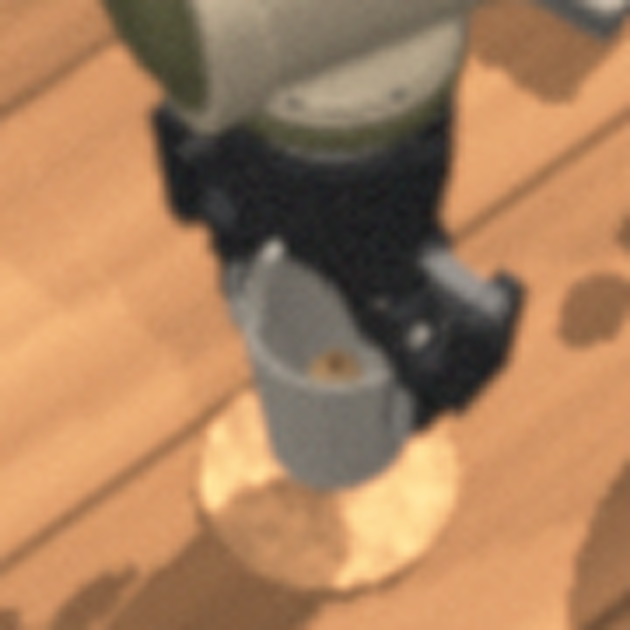

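move_arm(
  series=[
    [0, 0, 0, 0, 0, -4, 0.3],
    [0, 0, 0, 0, 0, -8, 0.3],
    [0, 0, 0, 0, 0, -12, 0.3],
    [0, 0, 0, 0, 0, -16, 0.3],
    [0, 0, 0, 0, 0, -19.5, 0.3],
  ],
)

```text
time_s: 20.93
eef_pos: [441.3, 17.7, 269.8]
ee_rot: [0.0, 0.643, 0.766, 0.001]
force: [0.7, -0.7, -1.9]
grip_width: 0.741
```

```bash
python3 - <<'E'
from h import *
go(558,285,262,.168)
E
```

```text
pos [441.3  17.7 269.8] phi 0.174 -> 0.168 t 20.93 gw 0.741 j [-0.23  0.1   1.66  0.    1.38 -0.4 ]
row [ 0.001 -0.     0.006] [24.31 16.12  0.8 ] rows>= 7.0
```

move_arm(
  series=[
    [0, 0, 0, 2.4, 1.6, 0, 0.3],
    [0, 0, 0, 4.8, 3.2, 0, 0.3],
    [0, 0, 0, 7.2, 4.8, 0, 0.3],
    [0, 0, 0, 9.6, 6.4, 0, 0.3],
    [0, 0, 0, 12, 8, 0, 0.3],
  ],
)

```text
time_s: 21.35
eef_pos: [499.5, 151.1, 268.9]
ee_rot: [-0.0, 0.643, 0.766, 0.0]
force: [0.9, -1.4, -2.1]
grip_width: 0.742
```

move_arm(
  series=[
    [0, 0, 0, 2.6, 1.7, 0, 0.3],
    [0, 0, 0, 5.2, 3.4, 0, 0.3],
    [0, 0, 0, 7.8, 5, 0, 0.3],
    [0, 0, 0, 10.2, 6.6, 0, 0.3],
    [0, 0, 0, 11.8, 7.6, 0, 0.3],
  ],
)

```text
time_s: 21.77
eef_pos: [554.3, 282.8, 267.2]
ee_rot: [-0.001, 0.643, 0.766, -0.001]
force: [-0.9, 0.2, -1.7]
grip_width: 0.737
```

```bash
python3 - <<'E'
from h import *
go(558,285,262,.168)
E
```

```text
pos [554.3 282.8 267.2] phi 0.175 -> 0.168 t 21.77 gw 0.737 j [0.28 0.52 1.11 0.   1.52 0.11]
row [-0.002 -0.     0.007] [0.16 0.4  0.52] rows>= 0.2
```

move_arm(
  series=[
    [0, 0.11, 0, 0, 0.2, 0, 0.3],
    [0, 0.22, 0, 0, 0.3, 0, 0.3],
    [0, 0.33, 0, 0, 0.4, 0, 0.3],
    [0, 0.44, 0, 0, 0.4, 0, 0.3],
    [0, 0.55, 0, 0, 0.4, 0, 0.3],
  ],
)

```text
time_s: 22.18
eef_pos: [558.5, 283.3, 266.7]
ee_rot: [-0.21, 0.618, 0.736, 0.176]
force: [-0.2, 0.6, -1.3]
grip_width: 0.741
```

move_arm(
  series=[
    [0, 0.11, 0, 0, 0, 0, 0.3],
    [0, 0.22, 0, 0, 0, 0, 0.3],
    [0, 0.33, 0, 0, 0, 0, 0.3],
    [0, 0.44, 0, 0, 0, 0, 0.3],
    [0, 0.52, 0, 0, 0, 0, 0.3],
  ],
)

```text
time_s: 22.6
eef_pos: [558.8, 282.3, 265.0]
ee_rot: [-0.395, 0.553, 0.656, 0.33]
force: [-0.8, 0.3, -2.4]
grip_width: 0.741
```

```bash
python3 - <<'E'
from h import *
s,R=tool();print(s["joints"].round(2),s["eef_pos"].round(),R.as_matrix().round(2),np.arccos(-R.as_matrix()[2,2]))
T=capture("top");S=capture("scene")
crop(S,300,80,200,180,4,"f1.png");crop(T,140,120,220,160,3.5,"f2.png")
E
```

```text
[-0.09  0.57  1.39  1.02  1.61 -0.46] [559. 282. 265.] [[-0.08  0.99 -0.15]
 [ 0.46  0.17  0.87]
 [ 0.88 -0.   -0.47]] 1.0803781425103962
```

View pics/f1.png

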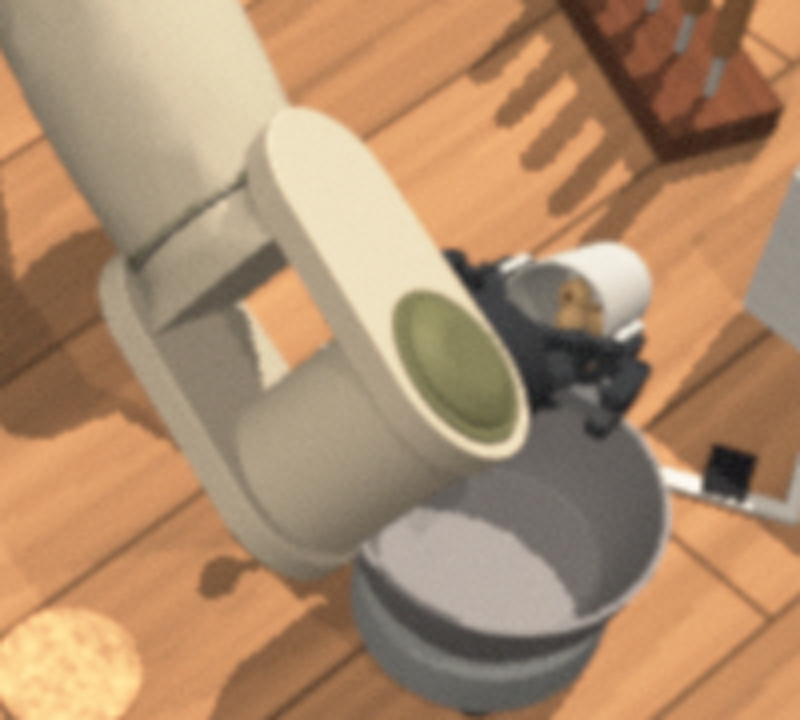

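View pics/f2.png

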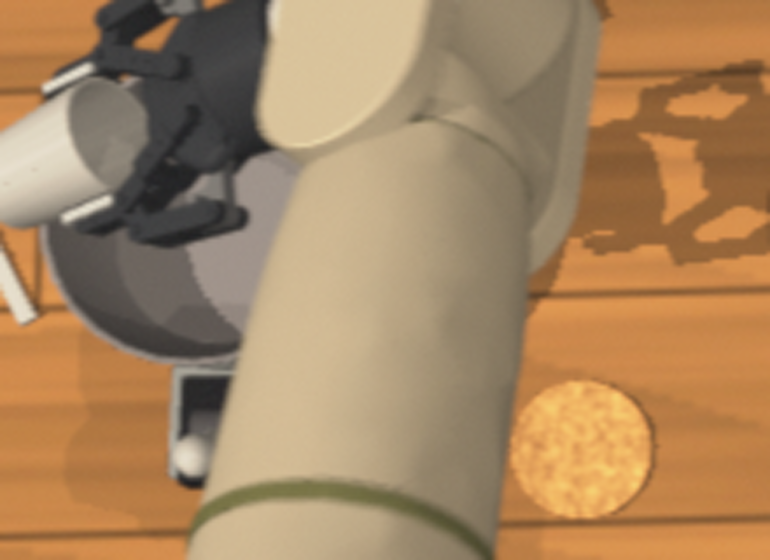

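move_arm(
  series=[
    [0, 0.1, 0, 0, 0, 0, 0.3],
    [0, 0.2, 0, 0, 0, 0, 0.3],
    [0, 0.3, 0, 0, 0, 0, 0.3],
    [0, 0.4, 0, 0, 0, 0, 0.3],
    [0, 0.48, 0, 0, 0, 0, 0.3],
  ],
)

```text
time_s: 23.12
eef_pos: [558.6, 282.3, 262.8]
ee_rot: [-0.54, 0.461, 0.543, 0.45]
force: [-0.2, -0.4, -1.3]
grip_width: 0.743
```

move_arm(
  series=[
    [0, 0.07, 0, 0, 0, 0, 0.3],
    [0, 0.12, 0, 0, 0, 0, 0.3],
    [0, 0.17, 0, 0, 0, 0, 0.3],
    [0, 0.2, 0, 0, 0, 0, 0.3],
    [0, 0.2, 0, 0, 0, 0, 0.3],
  ],
)

```text
time_s: 23.53
eef_pos: [558.2, 283.1, 261.7]
ee_rot: [0.592, -0.414, -0.486, -0.492]
force: [-0.6, 0.7, -2.8]
grip_width: 0.739
```

```bash
python3 - <<'E'
from h import *
s,R=tool();print(s["joints"].round(2),s["eef_pos"].round(),R.as_matrix().round(2),np.arccos(-R.as_matrix()[2,2]))
T=capture("top");S=capture("scene")
crop(S,300,80,200,180,4,"f3.png");crop(T,140,120,220,160,3.5,"f4.png")
E
```

```text
[-0.13  0.81  1.48  1.51  1.92 -0.69] [558. 283. 262.] [[ 0.04  0.98 -0.17]
 [-0.18  0.17  0.97]
 [ 0.98 -0.01  0.19]] 1.7568902513639777
```

View pics/f3.png

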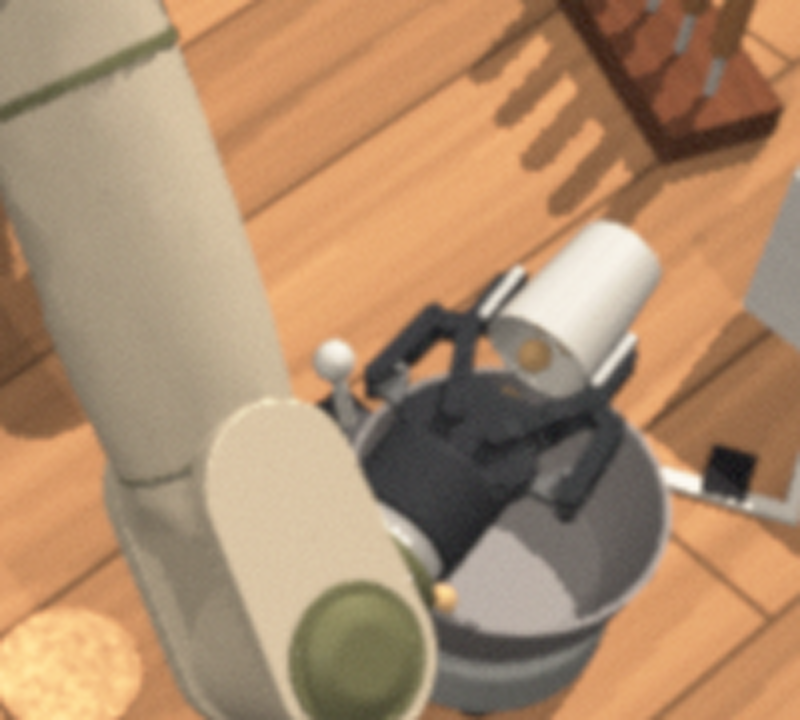

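View pics/f4.png

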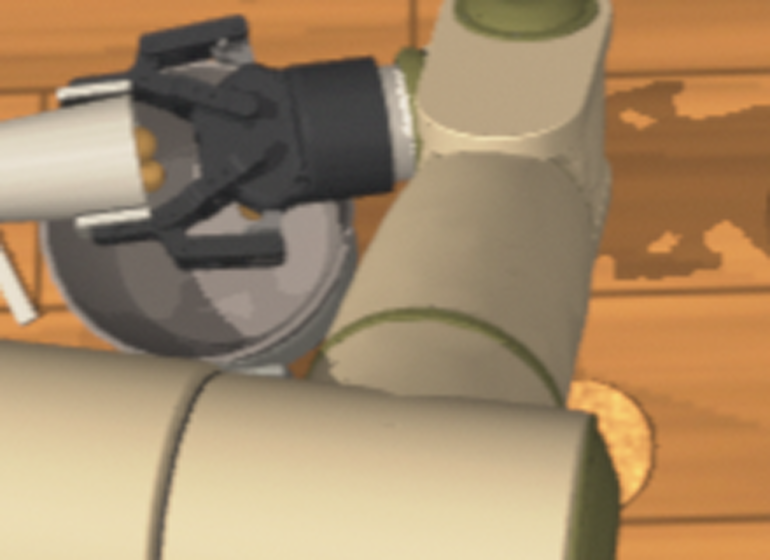

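move_arm(
  series=[
    [0, 0, 0, 0, 0, 0, 0.3],
    [0, 0, 0, 0, 0, 0, 0.3],
    [0, 0.05, 0, 0, 0, 0, 0.3],
    [0, 0.1, 0, 0, 0, 0, 0.3],
    [0, 0.1, 0, 0, 0, 0, 0.3],
  ],
)

```text
time_s: 24.05
eef_pos: [558.2, 283.0, 262.1]
ee_rot: [0.615, -0.389, -0.456, -0.512]
force: [0.0, 1.0, -1.2]
grip_width: 0.744
```

```bash
python3 - <<'E'
from h import *
s,R=tool();print(s["joints"].round(2),s["eef_pos"].round(),np.arccos(-R.as_matrix()[2,2]),s["force"])
T=capture("top");S=capture("scene")
crop(S,300,80,200,180,4,"f5.png");crop(T,140,120,220,160,3.5,"f6.png")
E
```

```text
[-0.13  0.85  1.48  1.58  1.98 -0.7 ] [558. 283. 262.] 1.8567646199779746 [ 0.00346655  1.0032767  -1.17146462]
```

View pics/f5.png

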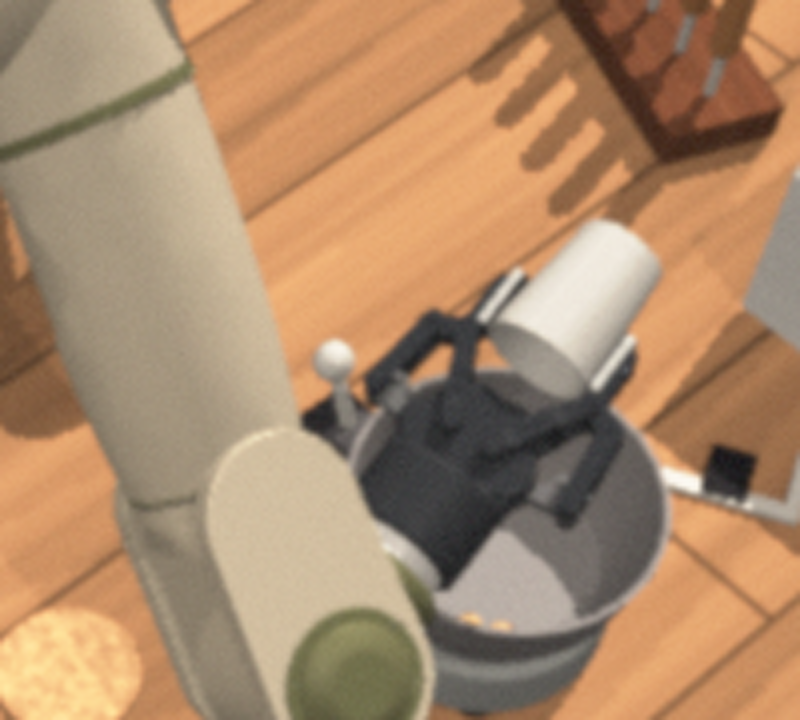

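View pics/f6.png

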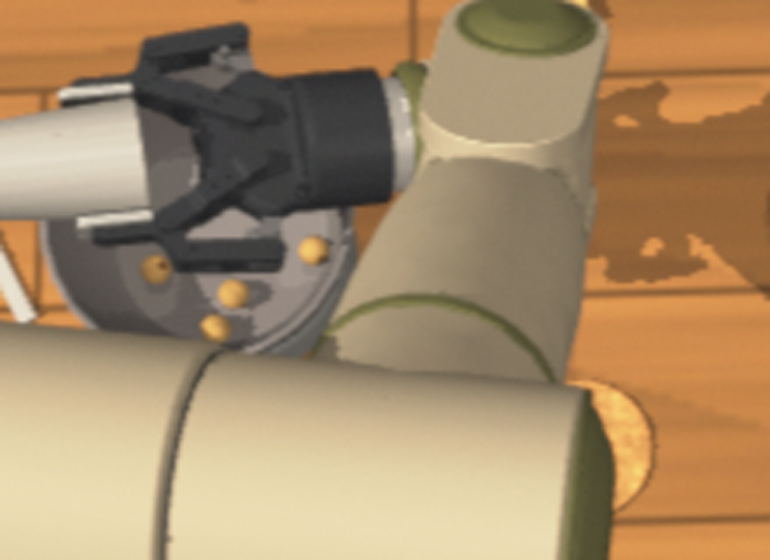

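move_arm(
  series=[
    [0, 0, 0, 0, 0, 0, 0.3],
    [0, 0, 0, 0, 0, 0, 0.3],
    [0, -0.1, 0, 0, 0, 0, 0.3],
    [0, -0.21, 0, 0, 0, 0, 0.3],
    [0, -0.33, 0, 0, 0, 0, 0.3],
  ],
)

```text
time_s: 24.57
eef_pos: [558.8, 282.2, 262.4]
ee_rot: [-0.529, 0.47, 0.553, 0.44]
force: [0.5, -0.2, -1.2]
grip_width: 0.74
```

move_arm(
  series=[
    [0, -0.12, 0, 0, 0, 0, 0.3],
    [0, -0.24, 0, 0, 0, 0, 0.3],
    [0, -0.36, 0, 0, 0, 0, 0.3],
    [0, -0.48, 0, 0, 0, 0, 0.3],
    [0, -0.6, 0, 0, 0, 0, 0.3],
  ],
)

```text
time_s: 24.98
eef_pos: [559.2, 281.3, 263.4]
ee_rot: [-0.338, 0.58, 0.686, 0.281]
force: [-0.8, 0.1, -1.6]
grip_width: 0.739
```

move_arm(
  series=[
    [0, -0.12, 0, 0, 0, 0, 0.3],
    [0, -0.24, 0, 0, 0, 0, 0.3],
    [0, -0.36, 0, 0, 0, 0, 0.3],
    [0, -0.48, 0, 0, 0, 0, 0.3],
    [0, -0.6, 0, 0, 0, 0, 0.3],
  ],
)

```text
time_s: 25.4
eef_pos: [559.7, 280.8, 265.1]
ee_rot: [-0.117, 0.638, 0.755, 0.097]
force: [-0.5, 0.2, -1.9]
grip_width: 0.743
```

```bash
python3 - <<'E'
from h import *
go(440,18,262,.168)
T=capture("top");S=capture("scene")
crop(S,350,140,130,130,6,"f7.png");cv2.imwrite("pics/f8.png",T["frame"][:,:,::-1])
E
```

```text
pos [559.7 280.8 265.1] phi 0.169 -> 0.168 t 25.4 gw 0.743 j [ 0.15  0.49  1.18  0.31  1.48 -0.05]
row [-0.003 -0.305  0.   ] [-22.91 -16.21  -6.82] rows>= 6.9
```

View pics/f7.png

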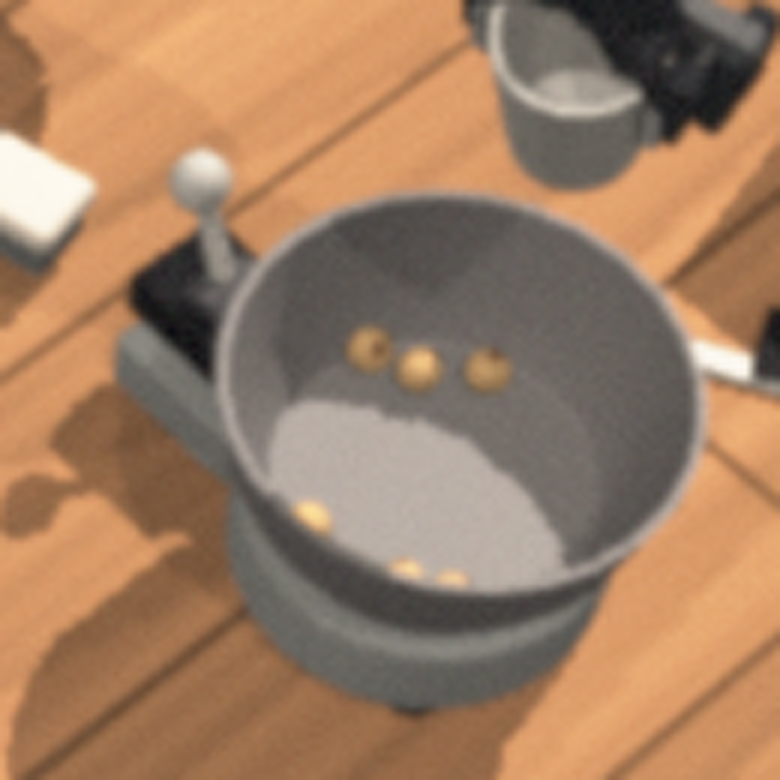

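View pics/f8.png

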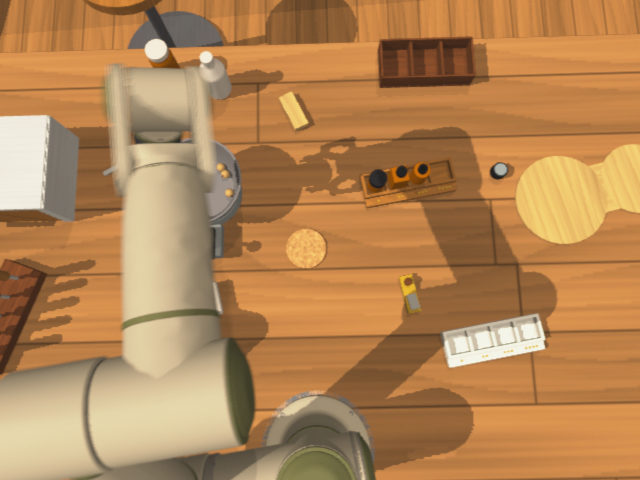

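move_arm(
  series=[
    [0, -0.06, 0, -2, -1.6, -0.5, 0.3],
    [0, -0.12, 0, -4.2, -3.2, -1.1, 0.3],
    [0, -0.18, 0, -7, -4.9, -1.9, 0.3],
    [0, -0.24, 0, -10, -6.6, -2.8, 0.3],
    [0, -0.305, 0, -13, -8.8, -3.8, 0.3],
  ],
)

```text
time_s: 25.92
eef_pos: [494.7, 133.1, 262.0]
ee_rot: [-0.003, 0.643, 0.766, -0.0]
force: [0.4, -0.9, -1.1]
grip_width: 0.739
```

```bash
python3 - <<'E'
from h import *
T=capture("top");f=cv2.imread("pics/f8.png")
hsv=cv2.cvtColor(f,cv2.COLOR_BGR2HSV)
c=f[242:254,300:312].reshape(-1,3).mean(0);print(c,f[200:210,300:310].reshape(-1,3).mean(0))
d=np.linalg.norm(f[210:290,265:350].astype(float)-c,axis=2)
m=(cv2.GaussianBlur(d,(0,0),1.5)<30).astype(np.uint8)
n,l,s,ce=cv2.connectedComponentsWithStats(m);i=1+np.argmax(s[1:,4]);print(s[i],ce[i]+[265,210])
print(onz(T,ce[i]+[265,210],5))
go(437,16.5,250,.168)
E
```

```text
[ 98.68055556 178.22916667 237.83333333] [ 73.83 134.66 200.26]
[  21   20   38   37 1096] [305.01551095 247.95985401]
[438.9762409   17.19106323   5.        ]
pos [492.4 129.6 262.4] phi 0.172 -> 0.168 t 25.97 gw 0.74 j [ 0.03  0.26  1.49 -0.    1.4  -0.14]
row [-0.005  0.002  0.004] [-10.19  -7.38   1.3 ] rows>= 3.0
```

move_arm(
  series=[
    [0, 0, 0, -3, -2.1, 0, 0.3],
    [0, 0, 0, -6, -4.2, 0, 0.3],
    [0, 0, 0, -9, -6.3, 0.5, 0.3],
    [0, 0, 0, -10.2, -7.2, 2, 0.3],
    [0, 0, 0, -10.2, -7.2, 5, 0.3],
  ],
)

```text
time_s: 26.38
eef_pos: [438.7, 13.9, 214.7]
ee_rot: [0.001, 0.646, 0.764, -0.0]
force: [1.6, 0.0, -1.5]
grip_width: 0.739
```

move_arm(
  series=[
    [0, 0, 0, 0, 0, 2, 0.3],
    [0, 0, 0, 0, 0, 4, 0.3],
    [0, 0, 0, 0, 0, 6, 0.3],
    [0, 0, 0, 0, 0, 8, 0.3],
    [0, 0, 0, 0, 0, 8, 0.3],
  ],
)

```text
time_s: 26.8
eef_pos: [436.6, 13.9, 131.6]
ee_rot: [-0.003, 0.647, 0.763, -0.001]
force: [0.4, 0.5, -1.3]
grip_width: 0.744
```

```bash
python3 - <<'E'
from h import *
go(439.5,17.5,43,.168)
E
```

```text
pos [436.6  13.9 131.6] phi 0.165 -> 0.168 t 26.8 gw 0.744 j [-0.24  0.24  1.88  0.    1.03 -0.4 ]
row [-0.005 -0.003 -0.003] [0.29 0.39 8.86] rows>= 2.1
```

move_arm(
  series=[
    [-0.005, -0.003, 0, 0.3, 0.3, 2, 0.3],
    [-0.005, -0.003, 0, 0.3, 0.3, 4, 0.3],
    [-0.005, -0.003, 0, 0.3, 0.3, 6, 0.3],
    [-0.005, -0.003, 0, 0.3, 0.3, 7.8, 0.3],
    [-0.005, -0.003, 0, 0.3, 0.3, 7.8, 0.3],
  ],
)

```text
time_s: 27.22
eef_pos: [437.2, 17.5, 51.9]
ee_rot: [-0.002, 0.647, 0.762, -0.001]
force: [-0.4, 0.5, -1.1]
grip_width: 0.742
```

move_arm(
  series=[
    [0, 0, 0, 0, 0, 0.3, 0.3],
    [0, 0, 0, 0, 0, 0.6, 0.3],
    [0, 0, 0, 0, 0, 0.8, 0.3],
    [0, 0, 0, 0, 0, 0.8, 0.3],
  ],
)

```text
time_s: 27.55
eef_pos: [437.5, 17.5, 44.4]
ee_rot: [-0.002, 0.647, 0.762, -0.0]
force: [0.4, 0.8, -1.2]
grip_width: 0.743
```

```bash
python3 - <<'E'
from h import *
go(439.5,17.5,41.5,.168)
S=capture("scene");crop(S,270,180,90,90,7,"g1.png")
E
```

```text
pos [437.5  17.5  44.4] phi 0.163 -> 0.168 t 27.55 gw 0.743 j [-0.23  0.39  1.96  0.    0.79 -0.39]
row [-0.003 -0.003 -0.005] [-0.03  0.2   0.29] rows>= 0.1
```

View pics/g1.png

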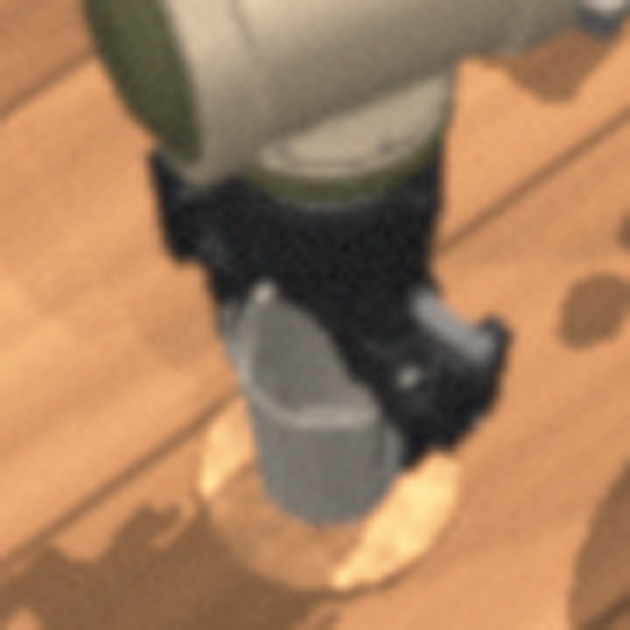

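Nearly down (the cup foot is 2–3 mm above the mat); lower the rest, then release.

move_arm(
  series=[
    [0, 0, 0, 0, 0.1, 0.15, 0.3],
    [0, 0, 0, 0, 0.1, 0.3, 0.3],
    [0, 0, 0, 0, 0.1, 0.35, 0.3],
    [0, 0, 0, 0, 0.1, 0.35, 0.3],
    [0, 0, 0, 0, 0.1, 0.35, 0.3],
  ],
)

```text
time_s: 28.02
eef_pos: [439.1, 17.7, 41.9]
ee_rot: [-0.001, 0.647, 0.762, 0.0]
force: [-2.5, 1.9, 10.2]
grip_width: 0.745
```

move_arm(
  series=[
    [0, 0, 0, 0, 0, 0, 0.8],
    [0, 0, 0, 0, 0, 0, 0.9],
    [0, 0, 0, 0, 0, 0, 1],
    [0, 0, 0, 0, 0, 0, 1],
    [0, 0, 0, 0, 0, -1, 1],
  ],
)

```text
time_s: 28.43
eef_pos: [438.2, 17.8, 50.7]
ee_rot: [-0.003, 0.647, 0.762, -0.001]
force: [-0.2, 0.1, -0.3]
grip_width: 1.002
```

```bash
python3 - <<'E'
from h import *
go(439.5,17.5,41.5,.168)
S=capture("scene");crop(S,270,180,90,90,7,"g2.png")
E
```

```text
pos [438.2  17.8  50.7] phi 0.163 -> 0.168 t 28.43 gw 1.002 j [-0.23  0.38  1.95  0.    0.81 -0.39]
row [-0.004 -0.003 -0.005] [-0.06  0.13  0.92] rows>= 0.2
```

View pics/g2.png

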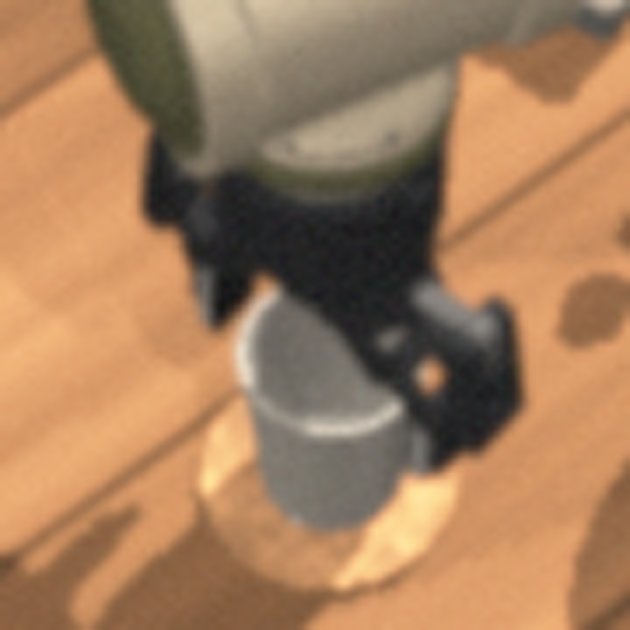

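move_arm(
  series=[
    [0, 0, 0, 0, 0.1, -2, 1],
    [0, 0, 0, 0, 0.1, -5, 1],
    [0, 0, 0, 0, 0.1, -9, 1],
    [0, 0, 0, 0, 0.1, -13, 1],
    [0, 0, 0, 0, 0.1, -17, 1],
  ],
)

```text
time_s: 28.9
eef_pos: [440.2, 17.6, 224.8]
ee_rot: [-0.001, 0.647, 0.762, 0.0]
force: [1.6, 0.0, -0.4]
grip_width: 1.002
```

```bash
python3 - <<'E'
from h import *
go(439.5,17.5,41.5,.168)
T=capture("top");S=capture("scene")
crop(S,270,140,160,130,5,"g3.png");crop(T,130,110,210,160,3.5,"g4.png")
E
```

```text
pos [440.2  17.6 224.8] phi 0.163 -> 0.168 t 28.9 gw 1.002 j [-0.23  0.13  1.74  0.    1.27 -0.39]
row [-0.001 -0.002 -0.005] [-0.03 -0.05 18.33] rows>= 4.4
```

View pics/g3.png

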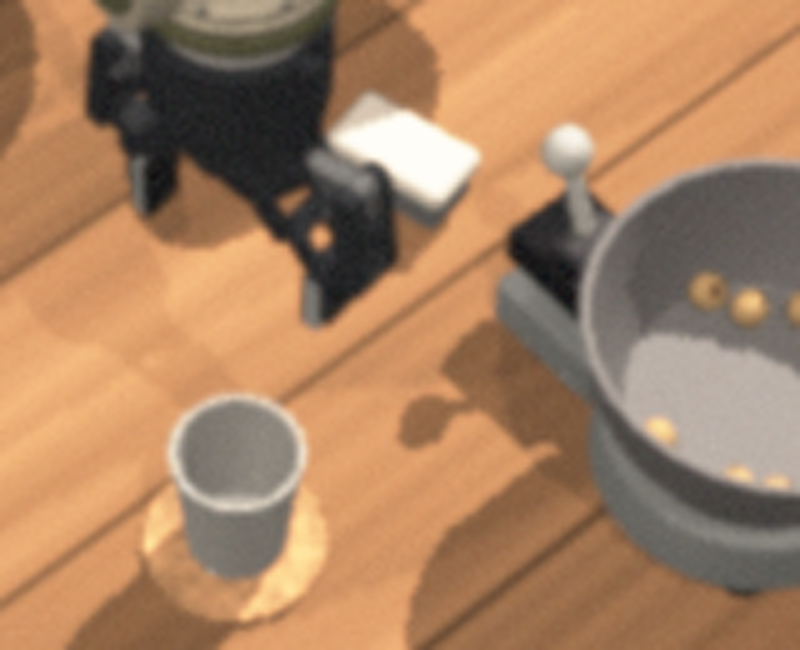

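View pics/g4.png

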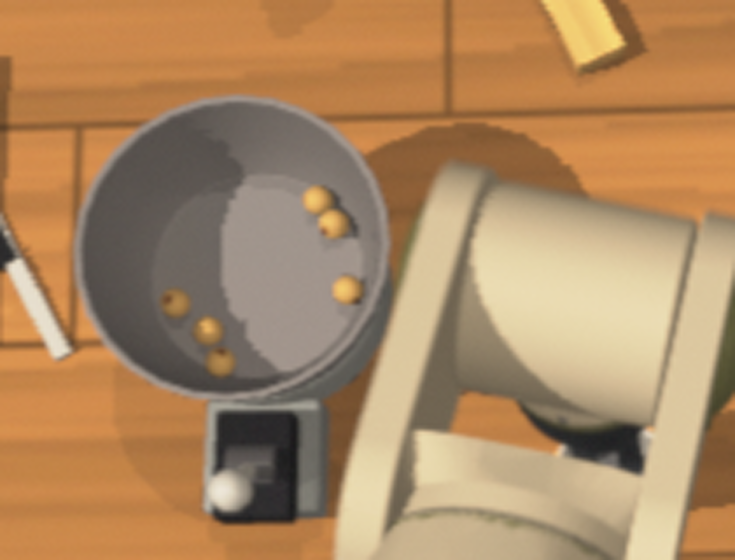

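```bash
python3 - <<'E'
from h import *
T=capture("top");S=capture("scene")
ut=(130+(231.5)/3.5-.5,110+(491.5)/3.5-.5);us=(270+568.5/5-.5,140+150.5/5-.5)
print("ball",tri([T,S],[ut,us]))
# pivot base near where rod meets block: top crop (258,462), scene (585,232)
print("piv",tri([T,S],[(130+258.5/3.5-.5,110+462.5/3.5-.5),(270+585.5/5-.5,140+232.5/5-.5)]))
# box orientation: grey box front corners
for p in[(205,515),(326,515),(211,405),(326,402)]: print(onz(T,(130+(p[0]+.5)/3.5-.5,110+(p[1]+.5)/3.5-.5),45).round(1))
print("bowl",onz(T,(130+232.5/3.5-.5,110+248.5/3.5-.5),130))
E
```

```text
ball (array([424.75812934, 243.44684217, 113.78692858]), [1.2, 1.2])
piv (array([448.53324645, 236.74379676,  76.06012009]), [1.7, 1.7])
[419.7 275.6  45. ]
[417.8 198.7  45. ]
[490.7 273.1  45. ]
[490.7 199.3  45. ]
bowl [569.30530196 240.20214735 130.        ]
```

```bash
python3 - <<'E'
from h import *
go(390,243,200,1.571)
E
```

```text
pos [440.7  17.5 223.2] phi 0.163 -> 1.571 t 29.1 gw 1.001 j [-0.23  0.13  1.75  0.    1.26 -0.39]
row [ 1.000e-03 -0.000e+00 -1.408e+00] [23.08 -1.34  2.35] rows>= 11.3
```

move_arm(
  series=[
    [0, 0, -0.1, 3, -0.5, 0, 0.5],
    [0, 0, -0.2, 6, -1, 0, 0],
    [0, 0, -0.3, 9, -1.2, 0, 0],
    [0, 0, -0.4, 12, -1.3, 0, 0],
    [0, 0, -0.5, 15, -1.4, 0, 0],
  ],
)

```text
time_s: 29.52
eef_pos: [401.4, 164.4, 221.8]
ee_rot: [-0.001, 0.436, 0.9, -0.0]
force: [0.9, -0.5, 0.5]
grip_width: 0.299
```

```bash
python3 - <<'E'
from h import *
go(390,243,200,1.571)
E
```

```text
pos [401.4 164.4 221.8] phi 0.668 -> 1.571 t 29.52 gw 0.299 j [ 0.12  0.12  1.77  0.    1.26 -0.55]
row [-0.    -0.003 -0.903] [6.87 3.98 2.19] rows>= 7.2
```

move_arm(
  series=[
    [0, 0, -0.12, 1.5, 0.8, 0, 0],
    [0, 0, -0.24, 3, 1.6, 0, 0],
    [0, 0, -0.36, 4.5, 2.4, 0, 0],
    [0, 0, -0.48, 6, 3.2, 0, 0],
    [0, 0, -0.6, 6.9, 4, 0, 0],
  ],
)

```text
time_s: 29.93
eef_pos: [388.8, 244.3, 220.0]
ee_rot: [-0.003, 0.148, 0.989, -0.0]
force: [0.2, -0.8, 0.1]
grip_width: 0.001
```

move_arm(
  series=[
    [0, 0, -0.12, 0, 0, 0, 0],
    [0, 0, -0.24, 0, 0, 0, 0],
    [0, 0, -0.31, 0, 0, 0, 0],
    [0, 0, -0.31, 0, 0, 0, 0],
  ],
)

```text
time_s: 30.27
eef_pos: [388.2, 244.2, 218.3]
ee_rot: [-0.005, -0.008, 1.0, -0.0]
force: [0.0, -0.5, -0.8]
grip_width: -0.003
```

```bash
python3 - <<'E'
from h import *
go(390,243,97,1.571)
E
```

```text
pos [388.2 244.2 218.3] phi 1.587 -> 1.571 t 30.27 gw -0.003 j [ 0.3   0.18  1.7   0.    1.27 -1.28]
row [-0.001 -0.009  0.016] [-0.29 -0.11 12.13] rows>= 2.9
```

move_arm(
  series=[
    [0, 0, 0, 0, 0, 3, 0],
    [0, 0, 0, 0, -0.1, 6, 0],
    [0, 0, 0, 0, -0.1, 9, 0],
    [0, 0, 0, 0, -0.1, 12, 0],
    [0, 0, 0, 0, -0.1, 12, 0],
  ],
)

```text
time_s: 30.68
eef_pos: [383.8, 241.9, 93.0]
ee_rot: [-0.01, -0.007, 1.0, -0.002]
force: [-0.1, 0.5, -1.2]
grip_width: -0.0
```

```bash
python3 - <<'E'
from h import *
go(410,243,97,1.571)
T=capture("top");S=capture("scene")
crop(S,330,120,110,110,7,"k1.png")
E
```

```text
pos [383.8 241.9  93. ] phi 1.584 -> 1.571 t 30.68 gw -0.0 j [ 0.3   0.34  1.86  0.    0.96 -1.28]
row [-0.004 -0.02   0.013] [-2.62  0.07 -0.45] rows>= 0.6
```

View pics/k1.png

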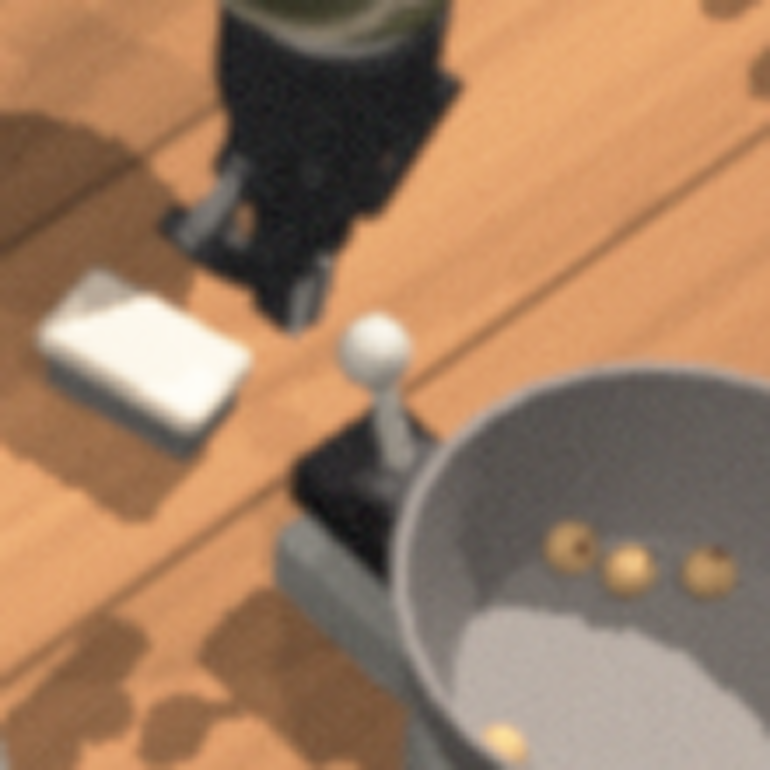

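move_arm(
  series=[
    [-0.004, -0.02, 0, -1, 0.1, -0.3, 0],
    [-0.004, -0.02, 0, -2, 0.1, -0.3, 0],
    [-0.004, -0.02, 0, -3, 0.1, -0.3, 0],
    [-0.004, -0.02, 0, -4, 0.1, -0.3, 0],
    [-0.004, -0.02, 0, -5, 0.1, -0.3, 0],
  ],
)

```text
time_s: 31.2
eef_pos: [438.5, 244.7, 101.4]
ee_rot: [0.005, -0.007, 1.0, 0.001]
force: [-1.6, -0.1, 1.3]
grip_width: -0.002
```

```bash
python3 - <<'E'
from h import *
go(448,243,97,1.571);print(ctrl.sense()["force"])
T=capture("top");S=capture("scene")
crop(S,330,120,110,110,7,"k2.png")
E
```

```text
pos [438.5 244.7 101.4] phi 1.585 -> 1.571 t 31.2 gw -0.002 j [ 0.28  0.4   1.74  0.    0.99 -1.31]
row [0.003 0.01  0.014] [-0.94 -0.18  0.45] rows>= 0.3
[-1.61661847 -0.13658875  1.28316394]
```

View pics/k2.png

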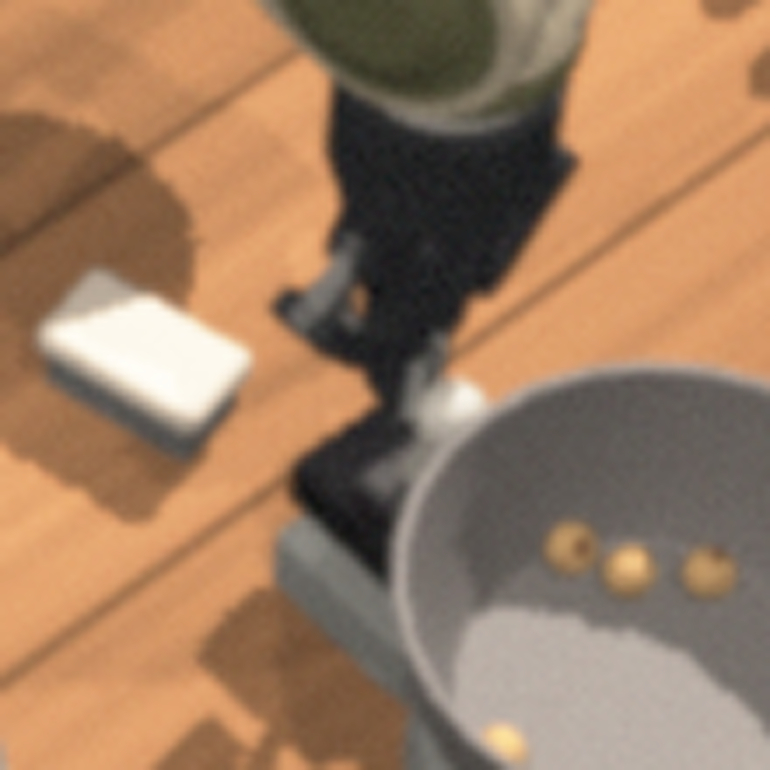

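move_arm(
  series=[
    [0, 0, 0, -0.4, -0.1, 0.2, 0],
    [0, 0, 0, -0.8, -0.1, 0.3, 0],
    [0, 0, 0, -1.1, -0.1, 0.3, 0],
    [0, 0, 0, -1.3, -0.1, 0.3, 0],
    [0, 0, 0, -1.3, -0.1, 0.3, 0],
  ],
)

```text
time_s: 31.72
eef_pos: [452.2, 243.8, 98.2]
ee_rot: [0.005, -0.007, 1.0, 0.002]
force: [-0.3, -1.1, -0.7]
grip_width: 0.002
```

```bash
python3 - <<'E'
from h import *
go(448,243,97,1.571);print(ctrl.sense()["force"])
S=capture("scene")
crop(S,330,120,110,110,7,"k3.png")
E
```

```text
pos [452.2 243.8  98.2] phi 1.584 -> 1.571 t 31.72 gw 0.002 j [ 0.27  0.43  1.71  0.    0.99 -1.32]
row [0.003 0.011 0.013] [ 0.42 -0.07  0.12] rows>= 0.1
[-0.30293181 -1.08845592 -0.65970573]
```

View pics/k3.png

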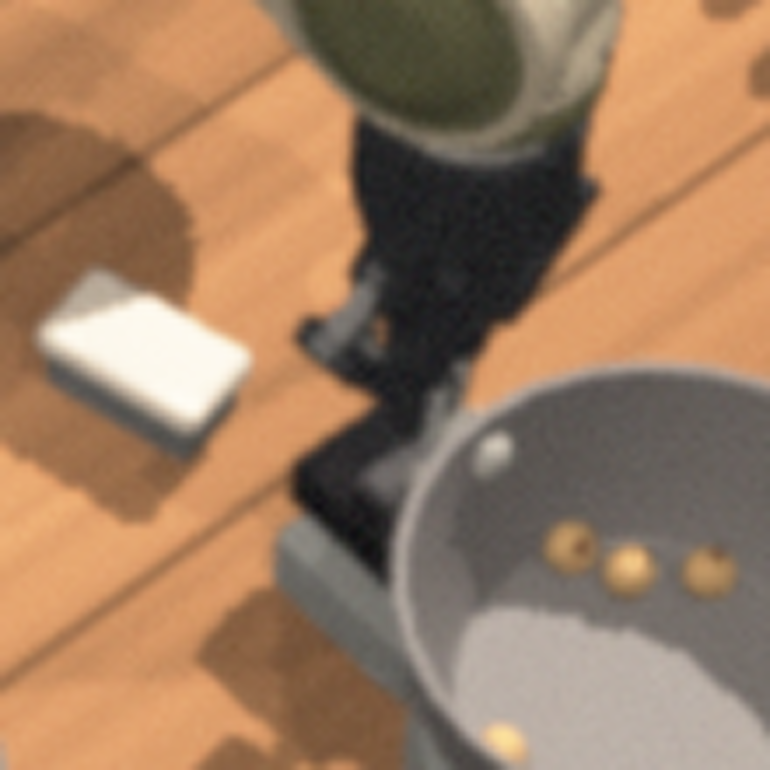

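```bash
python3 - <<'E'
from h import *
S=capture("scene")
def b(px):
    best=min((np.linalg.norm(proj(S,[446.5+57*np.sin(t),241.5,62+57*np.cos(t)])-px),t) for t in np.arange(-1,1.3,.01));return best
print("start",b(np.array([270+568.5/5-.5,140+150.5/5-.5])),"now",b(np.array([330+492.5/7-.5,120+453.5/7-.5])))
E
```

```text
start (np.float64(0.7566055729824589), np.float64(-0.3499999999999994)) now (np.float64(2.3966913812106827), np.float64(0.6400000000000015))
```

move_arm(
  series=[
    [0, 0, 0, -0.2, 0, 0.1, 0],
    [0, 0, 0, -0.4, 0, 0.1, 0],
    [0, 0, 0, -0.4, 0, 0.1, 0],
  ],
)

```text
time_s: 32.07
eef_pos: [454.6, 244.0, 97.4]
ee_rot: [0.004, -0.007, 1.0, 0.001]
force: [-9.9, -0.6, 6.6]
grip_width: -0.0
```

move_arm(
  series=[
    [0, 0, 0, 1.5, 0, 0, 0],
    [0, 0, 0, 4, 0, 0, 0],
    [0, 0, 0, 6, 0, -2, 0],
    [0, 0, 0, 8, 0, -6, 0],
    [0, 0, 0, 9, 0, -10, 0],
  ],
)

```text
time_s: 32.48
eef_pos: [362.2, 242.1, 194.4]
ee_rot: [0.002, -0.007, 1.0, 0.001]
force: [1.8, 1.1, 0.7]
grip_width: 0.003
```

```bash
python3 - <<'E'
from h import *
go(448,243,97,1.571);print(ctrl.sense()["force"])
T=capture("top");S=capture("scene")
crop(S,330,120,110,110,7,"k4.png")
crop(T,130,110,210,160,3.5,"k5.png");cv2.imwrite("pics/k6.png",S["frame"][:,:,::-1])
E
```

```text
pos [362.2 242.1 194.4] phi 1.585 -> 1.571 t 32.48 gw 0.003 j [ 0.32  0.15  1.81  0.    1.18 -1.27]
row [0.002 0.004 0.014] [-8.55 -0.05  9.77] rows>= 3.1
[1.79409942 1.12061182 0.73977535]
```

View pics/k4.png

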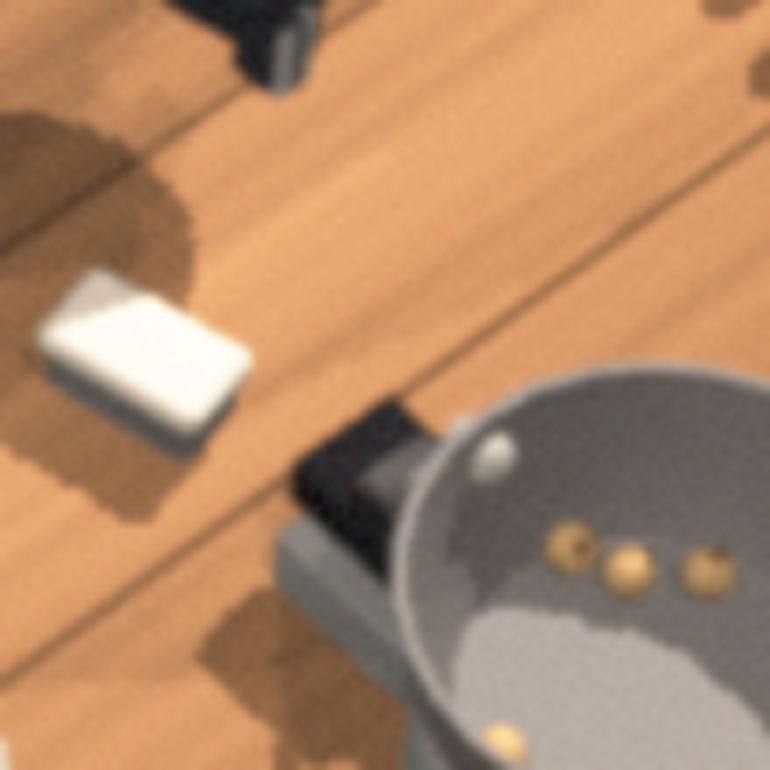

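View pics/k6.png

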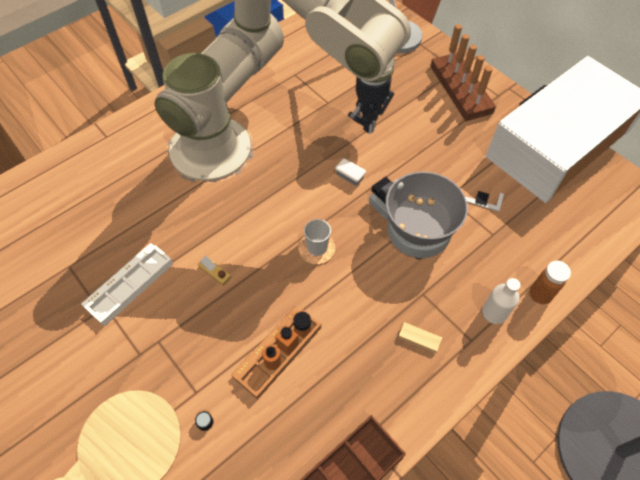

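move_arm(
  series=[
    [0, 0, 0, 0, 0, 0, 0],
    [0, 0, 0, 0, 0, 0, 0],
    [0, 0, 0, 0, 0, 0, 0],
    [0, 0, 0, 0, 0, 0, 0],
    [0, 0, 0, 0, 0, 0, 0],
  ],
)

```text
time_s: 33.0
eef_pos: [365.6, 243.3, 198.9]
ee_rot: [0.008, -0.007, 1.0, 0.003]
force: [0.5, -0.6, 0.3]
grip_width: 0.0
```

```bash
python3 - <<'E'
from h import *
T=capture("top");S=capture("scene")
crop(T,350,140,125,80,6,"z1.png");crop(S,225,215,125,185,4,"z2.png")
print(ctrl.sense()["dq"].round(3))
E
```

```text
[ 0.    -0.006 -0.003  0.002  0.002  0.001]
```

View pics/z1.png

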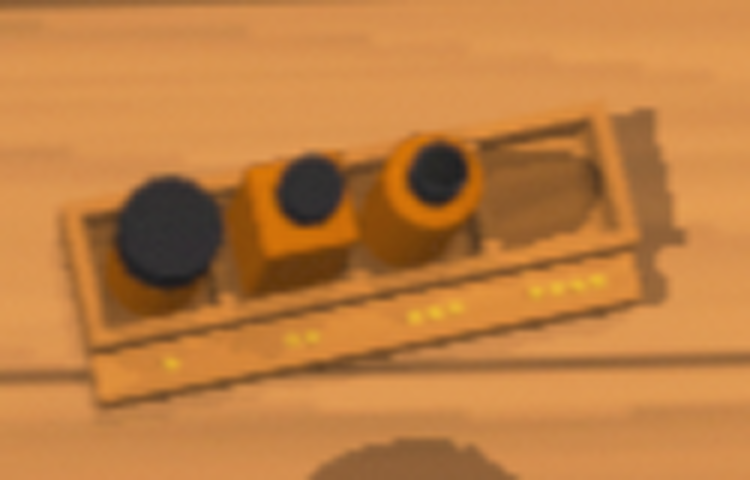

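View pics/z2.png

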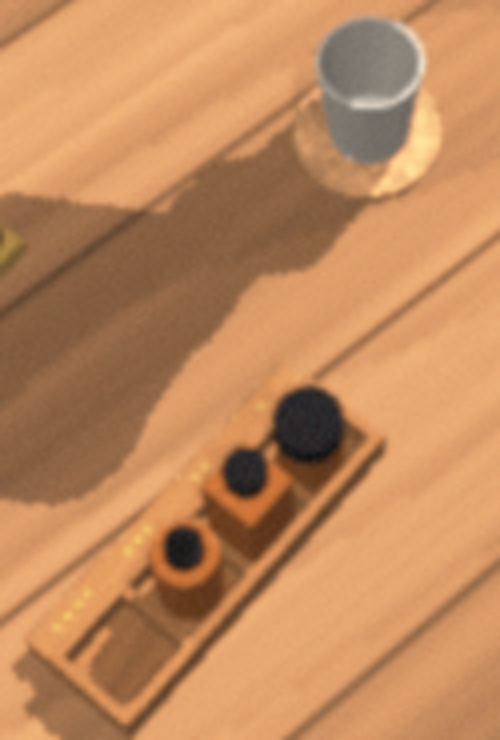

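```bash
python3 -c "
from rig import job
print(job.finish_job())"
```

```text
the job is handed in; nothing more can be done
None
```

I stood the squat jar, square bottle and dropper bottle in pockets 1 to 3, in that order. I left pocket 4 empty because neither camera showed a tall tin. Then I poured all six blanks I could see in the cup into the bowl and stood the empty cup back on its mat. Last, I pushed the lever to its stop and drew the arm clear, handing in at about 33 s. No verdict was reported.

**Last checks:**
- **Containers:** both cameras showed the three containers upright in their own pockets.
- **Blanks and cup:** six blanks lay in the bowl, and the cup stood empty and upright near the mat's centre.
- **Lever:** it met about 10 N of resistance at the end. From the picture I put its travel at about 0.99 rad, but the ball was partly hidden by the bowl wall and the fit was 2.4 px off. The angle is therefore an estimate.
- **Other items:** the brush, plane, caliper and loupe looked undisturbed, though I did not measure their positions.

**Disagreements:** the two cameras differed by about 4 mm on the rack's far edge. The jar met a brief contact of about 7 N while entering pocket 1, then seated freely.

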